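# Blow dry the stone carriers and park them on the rail

### The job

Hang every stone carrier that is standing on the bench on the steel rail so that they all hang side by side over the blue drip tray, in front of the air gun's flat nozzle. Then give them two separate blasts: squeeze the gun's red trigger fully for about a second, let it spring right back, and do it once more. Finally slide all of them along the rail onto its green stretch and leave them hanging there at rest, never lifting a carrier on or off the rail at the green stretch, and leave the other things on the bench where they are.

Things in the scene. Friction and masses are not known exactly. Their poses are not given: they have to be found in the camera images.
- rail: Fixed rail. Origin on the table under its middle; y along the rail, z up. Round steel bar, 12 mm diameter, axis at z = 119 mm (top 125 mm), y = -330 to +330 mm, on an end post each side (20 mm diameter, 135 mm tall, foot 90 by 50 mm). Bare steel but for the green stretch.
- green (a point): Middle of the green painted stretch of the rail, on the bar's axis, at y = +185 mm in the rail's frame; the stretch is 230 mm long (y = +70 to +300 mm). A carrier is on it when its middle is.
- gun: Air gun clamped handle-up in a fixed stand beyond the rail; place along the rail varies. Origin on the table under the stand; x away from the rail (which is at x = -130 mm), y along it, z up. Orange barrel along x at z = 100 mm. Black handle x = 3 to 27 mm, 28 mm wide in y, z = 110 to 205 mm; the red trigger is on its -x side. Flat nozzle 240 mm wide, x = -80 to -64, z = 25 to 89 mm.
- tray (a point): Centre of the top of the blue drip tray under the rail, fixed to the gun: 100 (x) by 250 (y) by 4 mm, gun's axes, at x = -125 mm, y = 0 in the gun's frame. A carrier hangs over the tray when its foot is within the tray's width: middle within 100 mm of this point along the rail.
- squeeze (a point): Where to squeeze, along the gun's x: 173 mm above the table, at x = 8.5 mm in the gun's frame (same axes), midway between the outer faces of handle and trigger when fully squeezed (37 mm across). At rest they measure up to 54 mm across: trigger tip 35 mm to one side of this point, handle face 18.5 mm to the other.
- trigger (a joint): Angle of the red trigger, rad: 0 at rest, 0.22 fully squeezed (stop). Lever 75 mm long, 22 wide, 8 thick, hinged at its lower end at x = -6, z = 118 mm in the gun's frame, leaning away from the handle at rest. Its spring returns it: about 3 N at the squeeze point at rest, 8 N at the stop.
- ruby: red stone carrier, 0.3 kg, or absent. Origin: centre under 56 (x) by 46 (y) by 12 mm foot; z up. Hook 36 mm wide (y): crown z 104 to 112, strap (x -17 to -11) down to foot, lip (x 11 to 17) down to z 77; the rail enters from +x under the lip, over the stone (top z 53). red tab on top: 14 (x) by 26 (y), z 112 to 157. Hung: y along the rail, origin 21 mm above the table.
- emerald: green stone carrier, 0.3 kg, or absent. Origin: centre under 56 (x) by 46 (y) by 12 mm foot; z up. Hook 36 mm wide (y): crown z 104 to 112, strap (x -17 to -11) down to foot, lip (x 11 to 17) down to z 77; the rail enters from +x under the lip, over the stone (top z 53). green tab on top: 14 (x) by 26 (y), z 112 to 157. Hung: y along the rail, origin 21 mm above the table.
- sapphire: blue stone carrier, 0.3 kg, or absent. Origin: centre under 56 (x) by 46 (y) by 12 mm foot; z up. Hook 36 mm wide (y): crown z 104 to 112, strap (x -17 to -11) down to foot, lip (x 11 to 17) down to z 77; the rail enters from +x under the lip, over the stone (top z 53). blue tab on top: 14 (x) by 26 (y), z 112 to 157. Hung: y along the rail, origin 21 mm above the table.
- citrine: yellow stone carrier, 0.3 kg, or absent. Origin: centre under 56 (x) by 46 (y) by 12 mm foot; z up. Hook 36 mm wide (y): crown z 104 to 112, strap (x -17 to -11) down to foot, lip (x 11 to 17) down to z 77; the rail enters from +x under the lip, over the stone (top z 53). yellow tab on top: 14 (x) by 26 (y), z 112 to 157. Hung: y along the rail, origin 21 mm above the table.
- oil_bottle: Bystander: amber bottle, 48 mm diameter, 120 mm tall. Origin at the underside, centre.
- stone_bowl: Bystander: white bowl, 90 mm across, 40 mm tall. Origin at the underside, centre.
- loupe: Bystander: black loupe standing on end, 38 mm across, 34 mm tall. Origin at the underside, centre.
Not all that is in view belongs to the job. What is shaped like the sapphire but pink is not meant.

How it is judged:
By the outcome, as a careful person would: the job done as asked, in the order asked, and still so for the second after the job is handed in, with the robot touching nothing.
Of ruby, emerald, sapphire, citrine only 3 to 4 are there at a start; the rules pass over those that are not, and their reading is None.
At some moment in a run one of ruby, emerald, sapphire, citrine may be knocked a few centimetres aside while the robot is not near it.
It also fails if it takes over 210 s, if anything falls off the work surface, if the arm or the gripper's body presses on something with over 40 N, if the wrist force passes 120 N, or if a joint passes its speed limit or range.

### The arm

A 6-joint arm with a two-finger parallel gripper is mounted at the origin on the work surface. World frame = base frame: x ahead of the robot, y to its left, z up, the work surface at z = 0. Lengths are in m, angles in degrees, forces in N, time in s.
With the tool pointing down it reaches from about 0.4 to 0.825 m from the base axis. Payload 7 kg.
Tool frame: the origin (TCP) lies between the finger pads; the fingertips stand 22 mm ahead of it and the grasp point (between the pads) lies 3 mm ahead of it; z points along the fingers, y is the direction in which the jaws open and shut (so a half turn about z gives the same grasp; the last joint's range is limited). The gripper opens to 88 mm and grips with 3 to 60 N. Pads are 19 mm wide; open, the fingers measure 130 mm over their backs; the gripper's body (78 mm by 193 mm) begins 47 mm behind the grasp point.
Start: joints at [-48.581, 20.546, 0.682, 0, -70.136, -16.507], TCP at [0.284, -0.612, 0.249] pointing down, gripper open.
Joint ranges: [-176.03, 176.03], [-82.01, 121.73], [-58.28, 71.71], [-173.87, 95.51], [-174.79, -0.11], [-173.66, 173.66]. Speed limits (degrees/s): [136.94, 136.94, 172.46, 180, 180, 180].

### API

Orientations are given as [roll, pitch, yaw] about the fixed x, y, z axes, in that order (R = Rz(yaw) Ry(pitch) Rx(roll)).
In Python, from plant import telemetry, cams, r gives the robot as it stands.
- The arm moves only by the tool carry_out, never from a script. Its argument "commands" is one flat list of numbers, 5 for each row, row after row: the shift along the world's x, y, z as a fraction of full scale, then the turn about the world's z as a fraction of full scale, then the gripper's target within -1 to 1 (shut at 1, half-way at 0, fully open at -1). In form: [x, y, z, turn, claw, x, y, z, turn, claw, ...]. A call has 1 to 8 rows; each row shifts and turns the commanded pose from where the row before left it; what a row does not reach is not made up. Full scale, the value 1, is 0.04 m for a shift and 4 degrees for a turn. A row lasts 1/10 s, in which the tool goes at most 50 mm and 8.59 degrees, less where a joint would pass 70% of its speed; a pose out of reach is approached as far as the arm can. A call with a number of a shift or a turn outside -1 to 1 is refused whole. A call with a gripper value outside its range is refused whole. The fingers move at their own pace and stop on an object; "grip_force" is the grip in N (left out, the last holds). Time passes only in rows, so rows that do not move let the fingers close. It gives the time, the measured TCP pose, the force and the opening at its end, in the units of the state.
- telemetry.get_state(): the state, without advancing time (a new reading comes with each control period).
- cams.capture(name): name is "scene" or "side" or "wrist"; returns a dict with "frame" (384x512x3 uint8, red, green, blue), "camera_matrix" (3x3 intrinsics, pixels), "camera_from_world" (4x4, takes a point from world to camera coordinates); the wrist camera has in their place "mount" (4x4, takes a point from camera to tool coordinates, whose origin is the TCP and whose axes are the flange's). Camera axes: x right, y down, z forward; pixel columns grow to the right and rows downward; lengths in m; the calibration is good to about 2 mm. The wrist camera is an equidistant fisheye: a pixel r from the principal point sees the ray r / f radians off the axis. A picture is of the moment at which its call begins: read the wrist's pose just before it. There is no depth.
- r.close_job(): hands the job in, once; it reports no verdict.
The state is a dict: "time_s": time; "joints": joint angles; "qd": joint speeds; "joint_torque": joint torques, N m; "tcp_pos": TCP position; "eef_rot": TCP orientation; "contact_force": force on the tool from outside, world axes, zero at the start; "moment": the same for the moment, N m; "gripper_width": finger opening in m.
Only numpy, scipy, OpenCV 4.12 (cv2) and the standard library are available. Lean on these libraries where they do the work, as an engineer would, in place of code of your own. Each camera call takes 0.05 s, during which the arm holds its last target. There are 200 camera calls.

## Working session

There is one attempt and no reset: what is moved stays moved. The work goes in short steps, Python scripts to look and compute and a tool call to move; the robot and the scene stay as the last step left them, time stands still between calls to the robot, and variables do not carry over. Pictures are saved under pics/ and viewed, about 12 in all and at most 16, crops included, and the job is handed in when it is done.

Besides the shell and the picture viewer there is one more tool, called after "Request:" as name(argument=value, ...) on one line, values as JSON. carry_out: Moves the arm, as the interface text tells. Shift numbers are shares of 0.04 m and turn numbers shares of 4 degrees, none past 1 either way. Its arguments: {"type":"object","properties":{"commands":{"type":"array"},"grip_force":{"type":"number"}},"required":["commands"]}

```bash
mkdir -p pics && ls && python3 - <<'E'
from plant import telemetry, cams, r
import cv2, numpy as np
s=telemetry.get_state()
print({k:np.round(v,3).tolist() for k,v in s.items()})
ims=[]
for n in ["scene","side","wrist"]:
    c=cams.capture(n); cv2.imwrite(f"pics/{n}0.png",c["frame"][:,:,::-1])
    np.savez(f"{n}0.npz",**c); print(n,[ (k,np.round(v,3).tolist()) for k,v in c.items() if k!="frame"])
E
```

```text
pics
{'time_s': 0.0, 'joints': [-48.582, 20.589, 0.632, -0.019, -70.137, -16.507], 'qd': [-0.017, 0.009, 0.035, -0.055, -0.016, 0.015], 'joint_torque': [0.0, -58.272, 29.305, 6.998, 0.007, -0.0], 'tcp_pos': [0.284, -0.612, 0.248], 'eef_rot': [179.905, -0.009, -155.096], 'contact_force': [0.515, -0.178, -0.368], 'moment': [-0.041, 0.05, 0.027], 'gripper_width': 0.087}
scene [('camera_matrix', [[447.674, 0.0, 251.842], [0.0, 447.674, 191.129], [0.0, 0.0, 1.0]]), ('camera_from_world', [[0.435, 0.901, -0.003, -0.233], [0.528, -0.258, -0.809, -0.165], [-0.73, 0.35, -0.587, 1.575], [0.0, 0.0, 0.0, 1.0]])]
side [('camera_matrix', [[360.584, 0.0, 251.066], [0.0, 360.584, 188.015], [0.0, 0.0, 1.0]]), ('camera_from_world', [[0.834, -0.551, -0.015, -0.432], [-0.325, -0.471, -0.82, 0.262], [0.445, 0.689, -0.572, 0.628], [0.0, 0.0, 0.0, 1.0]])]
wrist [('camera_matrix', [[297.319, 0.0, 254.41], [0.0, 297.319, 189.48], [0.0, 0.0, 1.0]]), ('mount', [[0.0, -0.969, -0.246, 0.065], [1.0, 0.0, 0.0, 0.001], [0.0, -0.246, 0.969, -0.136], [0.0, 0.0, 0.0, 1.0]])]
```

```bash
python3 - <<'E'
import cv2, numpy as np
a=[cv2.imread(f"pics/{n}0.png") for n in ["scene","side"]]
for n,i in zip(["scene","side"],a): cv2.imwrite(f"pics/{n}0b.png",cv2.resize(i,(800,600),interpolation=cv2.INTER_CUBIC))
E
```

```text
(no output)
```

View pics/scene0b.png

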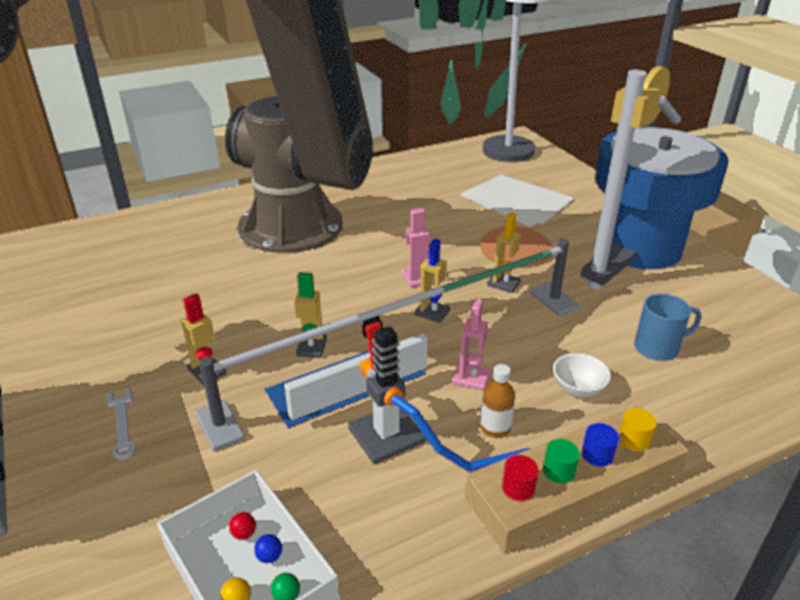

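View pics/side0b.png

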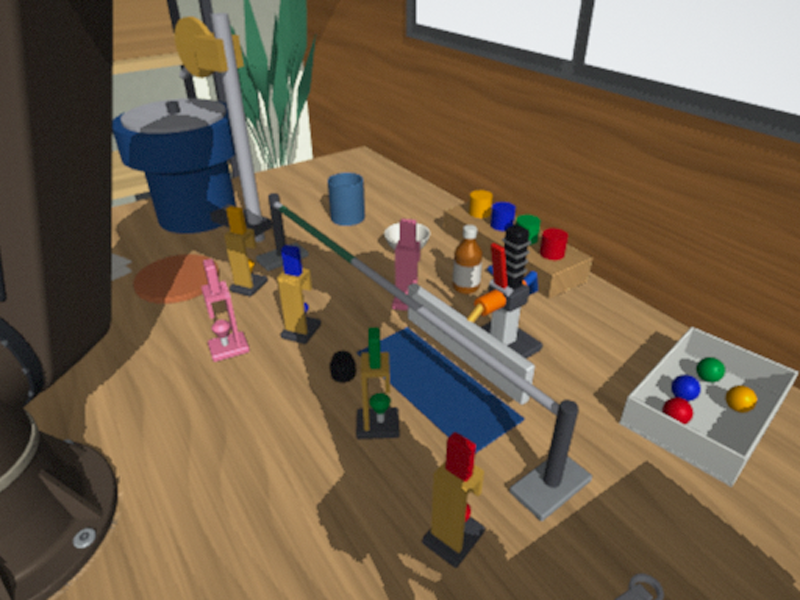

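```bash
cat > h.py <<'E'
import numpy as np, cv2
RNG={'ruby':[((0,190,90),(6,255,255)),((174,190,90),(180,255,255))],'emerald':[((50,150,50),(75,255,255))],
 'sapphire':[((112,190,80),(125,255,255))],'citrine':[((18,215,120),(26,255,255))]}
def mask(bgr,n):
    h=cv2.cvtColor(bgr,cv2.COLOR_BGR2HSV); m=0
    for a,b in RNG[n]: m=m|cv2.inRange(h,a,b)
    return m
def ray(c,px):
    K=c["camera_matrix"];T=c["camera_from_world"];R=T[:3,:3]
    d=R.T@np.linalg.solve(K,[px[0],px[1],1.]); return -R.T@T[:3,3],d/np.linalg.norm(d)
def plane(c,px,z):
    o,d=ray(c,px); return o+d*(z-o[2])/d[2]
def tri(r1,r2):
    (o1,d1),(o2,d2)=r1,r2
    s=np.linalg.lstsq(np.c_[d1,-d2],o2-o1,rcond=None)[0]
    p,q=o1+d1*s[0],o2+d2*s[1]; return (p+q)/2,np.linalg.norm(p-q)
def proj(c,p):
    q=c["camera_from_world"]@np.r_[p,1]; u=c["camera_matrix"]@q[:3]; return u[:2]/u[2]
def Rz(a): a=np.radians(a); return np.array([[np.cos(a),-np.sin(a)],[np.sin(a),np.cos(a)]])
def blobs(m,amin=25):
    n,l,st,ce=cv2.connectedComponentsWithStats(m)
    return [(ce[i],st[i]) for i in range(1,n) if st[i][4]>=amin]
E
python3 - <<'E'
from h import *
S=dict(np.load("scene0.npz")); D=dict(np.load("side0.npz")); k=1.5625
for n,a,b in [("postR",(208,362),(567,405)),("postL",(563,243),(277,200)),("handle",(384,335),(516,230))]:
    z=.205 if n=="handle" else .135
    p,e=tri(ray(S,np.array(a)/k),ray(D,np.array(b)/k)); print(n,p.round(3),e.round(4),plane(S,np.array(a)/k,z).round(3),plane(D,np.array(b)/k,z).round(3))
for n in RNG:
    for nm,c in (("S",S),("D",D)):
        bl=blobs(mask(c["frame"][:,:,::-1].copy(),n)); print(n,nm,[(x.round(1).tolist(),s.tolist()) for x,s in bl])
s=cv2.imread("pics/scene0.png"); d=cv2.imread("pics/side0.png")
a=cv2.resize(s[115:265,110:360],(800,480),interpolation=cv2.INTER_CUBIC)
b=cv2.resize(d[120:370,120:350],(552,600),interpolation=cv2.INTER_CUBIC)
cv2.imwrite("pics/a.png",a);cv2.imwrite("pics/b.png",b)
E
```

```text
postR [ 0.542 -0.297  0.133] 0.0009 [ 0.545 -0.296  0.135] [ 0.541 -0.298  0.135]
postL [0.501 0.354 0.129] 0.0085 [0.503 0.354 0.135] [0.495 0.333 0.135]
handle [ 0.671 -0.077  0.2  ] 0.0037 [ 0.678 -0.082  0.205] [ 0.666 -0.08   0.205]
ruby S [([123.3, 197.1], [118, 189, 12, 18, 151]), ([237.5, 212.9], [234, 206, 10, 22, 89]), ([129.7, 225.2], [125, 222, 10, 8, 56]), ([332.5, 305.3], [322, 291, 23, 29, 525]), ([154.6, 336.1], [147, 328, 16, 17, 197])]
ruby D [([354.6, 155.4], [347, 146, 17, 20, 280]), ([319.3, 169.1], [314, 156, 11, 28, 215]), ([434.7, 262.2], [427, 255, 16, 16, 184]), ([294.3, 292.2], [286, 278, 18, 30, 414])]
emerald S [([195.4, 182.0], [191, 175, 10, 16, 125]), ([358.7, 294.7], [348, 281, 23, 28, 481]), ([182.5, 375.6], [174, 367, 18, 17, 216])]
emerald D [([338.7, 144.5], [331, 138, 15, 18, 162]), ([239.1, 222.2], [236, 210, 7, 26, 170]), ([454.6, 236.3], [446, 229, 18, 15, 205]), ([242.7, 257.5], [237, 252, 12, 13, 120])]
sapphire S [([277.5, 161.1], [275, 153, 6, 17, 85]), ([383.7, 284.1], [373, 271, 23, 27, 463]), ([171.5, 350.7], [164, 342, 16, 18, 212])]
sapphire D [([321.4, 137.7], [315, 130, 14, 17, 205]), ([186.1, 166.3], [180, 157, 13, 19, 186]), ([439.2, 247.8], [432, 241, 16, 15, 188])]
citrine S [([325.9, 144.2], [323, 137, 7, 16, 82]), ([407.6, 274.2], [397, 261, 23, 27, 472]), ([150.5, 377.5], [142, 370, 18, 14, 196])]
citrine D [([307.3, 129.7], [301, 122, 14, 18, 205]), ([150.0, 140.6], [146, 133, 9, 17, 109]), ([475.4, 254.8], [468, 247, 16, 16, 193])]
```

View pics/b.png

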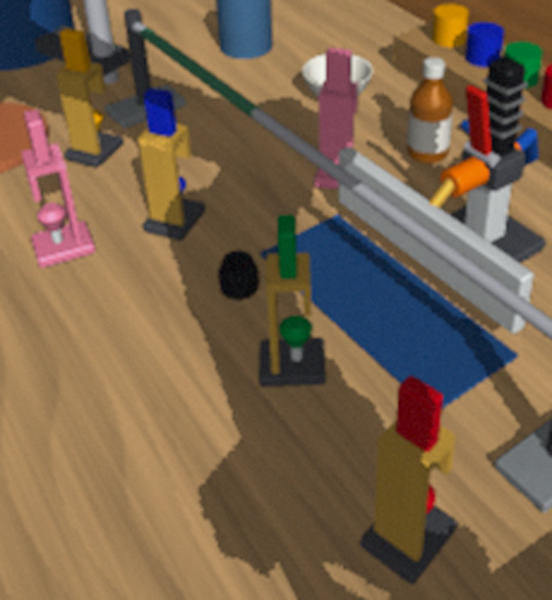

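View pics/a.png

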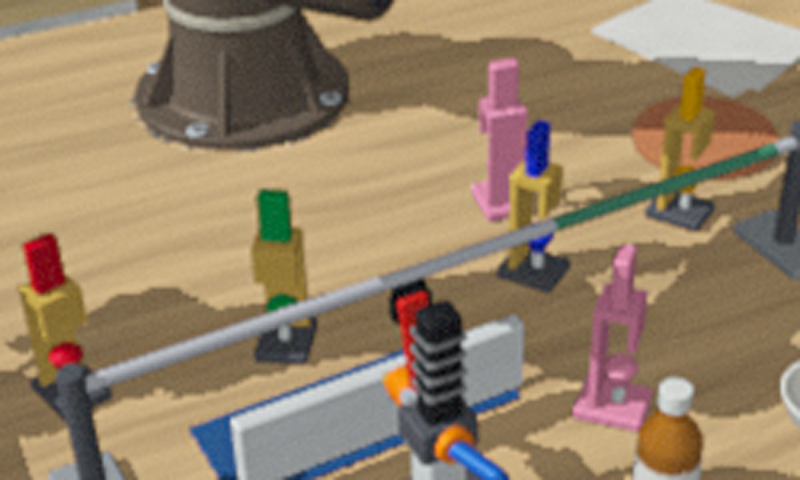

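```bash
python3 - <<'E'
from h import *
S=dict(np.load("scene0.npz")); D=dict(np.load("side0.npz"))
P=dict(ruby=((123.3,197.1),(294.3,292.2)),emerald=((195.4,182),(239.1,222.2)),sapphire=((277.5,161.1),(186.1,166.3)),citrine=((325.9,144.2),(150,140.6)))
for n,(a,b) in P.items():
    p,e=tri(ray(S,a),ray(D,b)); print(n,p.round(3),round(e,4))
# rail line: fit bar axis by tracing edges in both views; bar points between green boundary
for nm,c,a,b in (("S",S,(208,362),(563,243)),("D",D,(567,405),(277,200))):
    g=c["frame"].astype(int); k=1.5625
    a=np.array(a)/k;b=np.array(b)/k;d=(b-a)/np.linalg.norm(b-a);nn=np.array([-d[1],d[0]])
    print(nm)
    for t in np.linspace(.08,.95,14):
        q=a+(b-a)*t
        row=[g[int(round((q+nn*s)[1])),int(round((q+nn*s)[0]))].tolist() for s in range(-4,9,1)]
        # greyness: low saturation
        print(round(t,2),q.round(0),[max(v)-min(v) for v in row])
E
```

```text
ruby [ 0.407 -0.287  0.135] 0.0005
emerald [ 0.423 -0.106  0.135] 0.0003
sapphire [0.427 0.132 0.135] 0.0
citrine [0.405 0.304 0.134] 0.0014
S
0.08 [151. 226.] [49, 51, 50, 55, 37, 3, 3, 11, 9, 11, 5, 39, 55]
0.15 [167. 220.] [54, 54, 50, 49, 55, 28, 5, 9, 11, 10, 5, 41, 49]
0.21 [182. 215.] [50, 54, 54, 51, 50, 19, 4, 8, 9, 12, 4, 46, 56]
0.28 [197. 210.] [50, 50, 94, 98, 81, 20, 10, 10, 9, 11, 15, 11, 5]
0.35 [212. 205.] [67, 71, 70, 71, 72, 32, 12, 10, 9, 6, 18, 55, 53]
0.41 [227. 200.] [71, 70, 72, 69, 68, 24, 9, 12, 11, 5, 33, 57, 56]
0.48 [243. 195.] [74, 70, 68, 71, 67, 32, 10, 11, 12, 9, 44, 55, 52]
0.55 [258. 190.] [68, 71, 69, 75, 64, 25, 9, 11, 9, 29, 78, 73, 73]
0.62 [273. 185.] [67, 77, 69, 78, 51, 7, 6, 8, 10, 55, 50, 50, 19]
0.68 [288. 180.] [65, 68, 52, 64, 68, 25, 58, 48, 35, 26, 55, 72, 72]
0.75 [303. 175.] [52, 53, 57, 55, 44, 44, 51, 51, 52, 27, 55, 68, 72]
0.82 [319. 170.] [114, 96, 102, 100, 34, 34, 46, 55, 46, 26, 38, 2, 7]
0.88 [334. 164.] [106, 102, 104, 104, 101, 55, 43, 55, 51, 22, 82, 73, 73]
0.95 [349. 159.] [83, 83, 99, 105, 87, 28, 68, 63, 50, 35, 58, 4
[... 195 characters left out ...]
 [311. 222.] [9, 8, 3, 4, 3, 3, 3, 5, 6, 4, 4, 4, 4]
0.35 [298. 214.] [7, 6, 4, 2, 2, 4, 4, 3, 3, 4, 3, 4, 2]
0.41 [286. 205.] [8, 7, 4, 4, 3, 3, 2, 4, 4, 4, 4, 6, 10]
0.48 [274. 196.] [11, 7, 7, 5, 2, 4, 4, 4, 4, 4, 5, 3, 31]
0.55 [261. 187.] [4, 5, 5, 16, 27, 3, 3, 3, 1, 3, 2, 2, 40]
0.62 [249. 178.] [5, 4, 2, 22, 41, 41, 40, 44, 44, 45, 45, 49, 46]
0.68 [236. 170.] [6, 5, 4, 36, 36, 43, 39, 42, 42, 42, 45, 41, 42]
0.75 [224. 161.] [34, 30, 30, 18, 69, 81, 78, 76, 76, 74, 75, 76, 81]
0.82 [211. 152.] [32, 33, 32, 25, 63, 84, 81, 81, 78, 78, 77, 79, 79]
0.88 [199. 143.] [32, 33, 33, 20, 71, 81, 82, 82, 83, 81, 82, 82, 83]
0.95 [187. 135.] [20, 31, 34, 25, 50, 75, 78, 77, 71, 69, 71, 74, 75]
```

```bash
python3 - <<'E'
from h import *
S=dict(np.load("scene0.npz")); D=dict(np.load("side0.npz")); k=1.5625
def line(c,a,b,so,zs=.119):
    a=np.array(a)/k;b=np.array(b)/k;d=(b-a)/np.linalg.norm(b-a);nn=np.array([-d[1],d[0]])
    P=np.array([plane(c,a+(b-a)*t+nn*s,zs)[:2] for t,s in so]); print(P.round(4).tolist())
    f=np.polyfit(P[:,1],P[:,0],1); print("x=%.4f*y+%.4f"%tuple(f), "yaw of rail x-axis", -np.degrees(np.arctan(f[0]))); return f
line(S,(208,362),(563,243),[(.08,3.4),(.147,3.5),(.214,3.5),(.41,3.2),(.48,3.0),(.55,2.8),(.62,2.6),(.75,2.6),(.88,2.7)])
# side view: bar edges from profile perpendicular; print subpixel luminance
g=cv2.cvtColor(D["frame"],cv2.COLOR_RGB2GRAY).astype(np.float32)
a=np.array((567,405))/k;b=np.array((277,200))/k;d=(b-a)/np.linalg.norm(b-a);nn=np.array([-d[1],d[0]])
for t in np.linspace(.08,.95,14):
    q=a+(b-a)*t; s=np.arange(-10,6); pts=(q+nn*s[:,None]).astype(np.float32)
    print(round(t,3),cv2.remap(g,pts[:,0].copy(),pts[:,1].copy(),1).ravel().astype(int).tolist())
# handle & green/steel boundary
print(plane(S,np.array((440,290))/k,.119),plane(D,np.array((352,262))/k,.119))
E
```

```text
[[0.5348, -0.2521], [0.5329, -0.2153], [0.5307, -0.1774], [0.5225, -0.06], [0.519, -0.0154], [0.5155, 0.0307], [0.5118, 0.0784], [0.5061, 0.1708], [0.5006, 0.269]]
x=-0.0680*y+0.5180 yaw of rail x-axis 3.8900523874845288
0.08 [130, 109, 120, 142, 155, 160, 158, 142, 133, 137, 139, 142, 143, 140, 141, 143]
0.147 [121, 108, 113, 137, 154, 161, 158, 144, 133, 130, 149, 163, 172, 190, 210, 214]
0.214 [123, 116, 112, 129, 150, 159, 159, 147, 129, 127, 127, 127, 130, 150, 181, 187]
0.281 [124, 117, 106, 123, 146, 159, 160, 152, 133, 124, 126, 126, 129, 150, 179, 183]
0.348 [124, 123, 110, 116, 139, 155, 162, 154, 136, 126, 126, 125, 127, 152, 180, 184]
0.415 [125, 124, 116, 113, 132, 154, 161, 156, 140, 126, 124, 125, 127, 154, 180, 185]
0.482 [127, 126, 121, 112, 123, 150, 160, 157, 144, 128, 125, 125, 129, 151, 179, 186]
0.548 [90, 90, 84, 75, 87, 95, 97, 93, 89, 100, 104, 102, 99, 104, 107, 103]
0.615 [87, 83, 80, 79, 84, 94, 97, 94, 87, 77, 73, 74, 77, 80, 78, 80]
0.682 [85, 86, 86, 84, 82, 90, 96, 94, 87, 79, 76, 77, 78, 76, 76, 75]
0.749 [84, 83, 84, 81, 67, 54, 54, 53, 55, 80, 127, 142, 141, 139, 136, 135]
0.816 [83, 106, 137, 144, 112, 64, 56, 56, 58, 78, 127, 145, 148, 145, 141, 139]
0.883 [132, 135, 141, 147, 131, 86, 56, 55, 54, 74, 118, 143, 148, 150, 147, 145]
0.95 [92, 116, 132, 140, 140, 106, 61, 56, 53, 68, 111, 139, 141, 135, 130, 128]
[0.5142609 0.097084  0.119    ] [0.51111693 0.09822453 0.119     ]
```

Request:
carry_out(commands=[0.25,0.9,0,1,-1,0.25,0.9,0,1,-1,0.25,0.9,0,1,-1,0.25,0.9,0,1,-1,0.25,0.9,0,1,-1,0.25,0.9,0,1,-1,0.25,0.9,0,1,-1,0.25,0.9,0,1,-1])

```text
time_s: 0.95
tcp_pos: [0.3643, -0.3227, 0.2485]
eef_rot: [180.0, 0.0, -122.9]
contact_force: [0.9, 0.3, -0.6]
gripper_width: 0.0877
```

Request:
carry_out(commands=[0.25,0.9,0,0,-1,0.25,0.9,0,0,-1,0.25,0.9,0,0,-1,0.25,0.9,0,0,-1,0.25,0.9,0,0,-1,0.1,0.8,0,0,-1,0,0,0,0,-1,0,0,0,0,-1])

```text
time_s: 1.75
tcp_pos: [0.4183, -0.1116, 0.2486]
eef_rot: [180.0, 0.0, -123.0]
contact_force: [0.2, -0.3, 0.0]
gripper_width: 0.0878
```

```bash
cat >> h.py <<'E'
from scipy.spatial.transform import Rotation as Ro
def look(n,save=None):
    from plant import telemetry, cams
    s=telemetry.get_state(); c=cams.capture(n)
    if n=="wrist": c["T"]=np.eye(4); c["T"][:3,:3]=Ro.from_euler("xyz",s["eef_rot"],degrees=True).as_matrix(); c["T"][:3,3]=s["tcp_pos"]; c["T"]=c["T"]@c["mount"]
    c["bgr"]=c["frame"][:,:,::-1].copy()
    if save: cv2.imwrite(f"pics/{save}.png",cv2.resize(c["bgr"],(768,576),interpolation=cv2.INTER_CUBIC))
    return s,c
def wplane(c,px,z):
    K=c["camera_matrix"]; v=np.array([(px[0]-K[0,2])/K[0,0],(px[1]-K[1,2])/K[1,1]]); t=np.hypot(*v)
    d=c["T"][:3,:3]@np.r_[v/t*np.sin(t),np.cos(t)]; o=c["T"][:3,3]; return o+d*(z-o[2])/d[2]
E
python3 - <<'E'
from h import *
s,c=look("wrist","w1"); print(s["tcp_pos"],s["eef_rot"],s["joints"])
for n in RNG:
    for x,st in blobs(mask(c["bgr"],n)): print(n,x.round(1),st.tolist(),wplane(c,x,.157).round(3))
E
```

```text
[ 0.41826969 -0.11156678  0.24855718] [ 1.79997005e+02  9.57662973e-04 -1.22959404e+02] [ 1.13620474e+01 -3.09954490e+00 -2.79614316e+01 -3.06116661e-03
 -6.51395867e+01 -4.43201639e+01]
emerald [250.  170.2] [243, 167, 16, 6, 70] [ 0.409 -0.132  0.157]
emerald [252.2 201. ] [245, 181, 16, 40, 581] [ 0.421 -0.11   0.157]
sapphire [  4.9 199.8] [0, 191, 12, 19, 134] [ 0.643 -0.252  0.157]
```

View pics/w1.png

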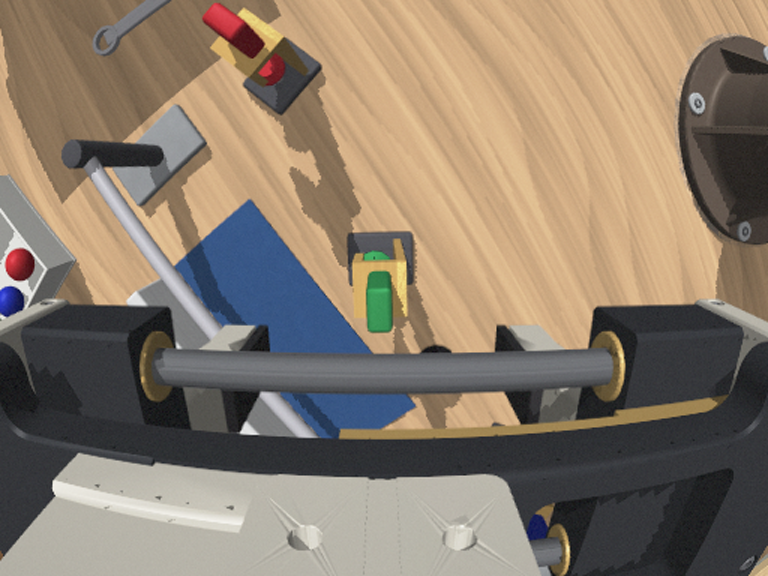

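Request:
carry_out(commands=[0.12,0.14,-0.7,0,-1,0,0,-0.8,0,-1,0,0,-0.7,0,-1,0,0,-0.5,0,-1,0,0,0,0,1,0,0,0,0,1,0,0,0,0,1,0,0,0,0,1], grip_force=25)

```text
time_s: 2.6
tcp_pos: [0.4238, -0.1067, 0.1417]
eef_rot: [-179.9, 0.1, -123.1]
contact_force: [0.3, 0.1, 0.3]
gripper_width: 0.0612
```

Request:
carry_out(commands=[0,0,0,0,1,0,0,0,0,1,0,0,0,0,1,0,0,0,0,1,0,0,0,0,1,0,0,0,0,1])

```text
time_s: 3.2
tcp_pos: [0.4231, -0.1066, 0.1405]
eef_rot: [180.0, -0.0, -123.1]
contact_force: [-1.1, -0.3, -0.4]
gripper_width: 0.0139
```

```bash
cat >> h.py <<'E'
SL={}
E
python3 - <<'E'
from h import *
S=dict(np.load("scene0.npz")); D=dict(np.load("side0.npz")); k=1.5625
a=np.array((567,405))/k;b=np.array((277,200))/k;d=(b-a)/np.linalg.norm(b-a);nn=np.array([-d[1],d[0]])
so=[(.95,-2.6),(.883,-2.7),(.816,-3),(.482,-4),(.28,-4.8),(.147,-5.2)]
P=np.array([plane(D,a+(b-a)*t+nn*s,.119)[:2] for t,s in so]); f=np.polyfit(P[:,1],P[:,0],1); print(P.round(3).tolist(),f)
f=np.array([-.068,.518]) if abs(np.polyval(f,0)-.518)>.006 else (f+[-.068,.518])/2
th=-np.arctan(f[0]); u=np.array([-np.sin(th),np.cos(th)]); o=np.array([np.polyval(f,.028),.028]); print("f",f,np.degrees(th),o)
for s in (-.199,-.144,-.09,-.035): print(s,(o+u*s).round(4),"standoff",(o+u*s-.05*np.array([np.cos(th),np.sin(th)])).round(4))
for nm,c in (("S",S),("D",D)):
    h=cv2.cvtColor(c["frame"],cv2.COLOR_RGB2HSV); m=cv2.inRange(h,(155,70,90),(176,200,255))
    for x,st in blobs(m,60): print(nm,x,st.tolist(),"foot",plane(c,(st[0]+st[2]/2,st[1]+st[3]-4),0.006).round(3))
E
```

```text
[[0.502, 0.302], [0.507, 0.236], [0.51, 0.175], [0.527, -0.065], [0.534, -0.173], [0.538, -0.234]] [-0.06744831  0.52221905]
f [-0.06772415  0.52010952] 3.874392046644404 [0.51821325 0.028     ]
-0.199 [ 0.5317 -0.1705] standoff [ 0.4818 -0.1739]
-0.144 [ 0.5279 -0.1157] standoff [ 0.4781 -0.119 ]
-0.09 [ 0.5243 -0.0618] standoff [ 0.4744 -0.0652]
-0.035 [ 0.5206 -0.0069] standoff [ 0.4707 -0.0103]
S [266.2407767 157.3592233] [257, 133, 18, 51, 515] foot [0.328 0.149 0.006]
S [301.98132184 224.83189655] [289, 192, 24, 58, 696] foot [0.632 0.093 0.006]
D [259.88256228 163.60498221] [253, 140, 16, 49, 562] foot [0.633 0.126 0.006]
D [141.6503856  202.89845758] [129, 166, 30, 65, 778] foot [0.305 0.139 0.006]
```

Request:
carry_out(commands=[0,0,0.7,0,1,0,0,0.65,1,1,0.2,-0.05,0,1,1,0.2,-0.05,0,1,1,0.2,-0.05,0,1,1,0.2,-0.05,0,1,1,0.2,-0.05,0,1,1,0.2,-0.06,0,1,1])

```text
time_s: 4.0
tcp_pos: [0.4707, -0.119, 0.1937]
eef_rot: [179.9, 0.0, -94.9]
contact_force: [-0.5, 0.1, -2.9]
gripper_width: 0.0138
```

Request:
carry_out(commands=[0.175,0,0,1,1,0,0,0,1,1,0,0,0,0.25,1,0,0,0,0,1,0,0,0,0,1,0,0,0,0,1])

```text
time_s: 4.6
tcp_pos: [0.4779, -0.119, 0.1945]
eef_rot: [180.0, 0.0, -86.1]
contact_force: [-1.0, -0.2, -4.0]
gripper_width: 0.014
```

```bash
python3 - <<'E'
from h import *
s,c=look("side","d1"); im=c["bgr"][150:330,180:420]; cv2.imwrite("pics/d1.png",cv2.resize(im,(800,600),interpolation=cv2.INTER_CUBIC))
for n in RNG:
    print(n,[x.round(1).tolist() for x,st in blobs(mask(c["bgr"],n),80)])
E
```

```text
ruby [[354.7, 155.3], [319.8, 171.6], [434.7, 262.1], [294.1, 291.9]]
emerald [[338.7, 144.4], [270.8, 192.8], [454.6, 236.2]]
sapphire [[323.3, 134.6], [186.3, 166.1], [439.2, 247.8]]
citrine [[308.8, 125.9], [150.8, 140.6], [475.4, 254.8]]
```

View pics/d1.png

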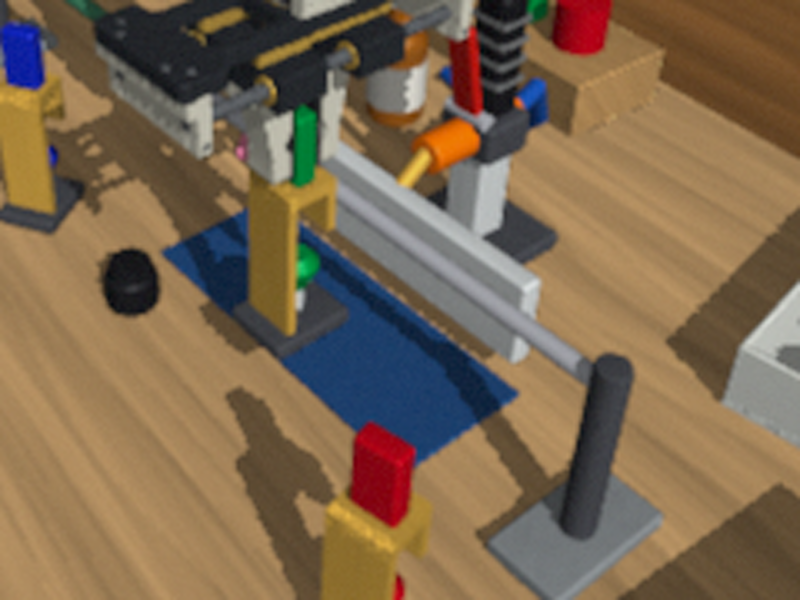

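Request:
carry_out(commands=[0.3,0.02,0,0,1,0.3,0.02,0,0,1,0.3,0.02,0,0,1,0.35,0.025,0,0,1,0,0,0,0,1,0,0,0,0,1])

```text
time_s: 5.25
tcp_pos: [0.5284, -0.1155, 0.194]
eef_rot: [179.9, 0.0, -86.1]
contact_force: [-0.4, 0.2, -4.3]
gripper_width: 0.0138
```

Request:
carry_out(commands=[0,0,-0.3,0,1,0,0,-0.3,0,1,0,0,-0.2,0,1,0,0,0,0,1,0,0,0,0,1])

```text
time_s: 5.75
tcp_pos: [0.5278, -0.1156, 0.162]
eef_rot: [180.0, 0.0, -86.1]
contact_force: [0.0, 0.6, -4.1]
gripper_width: 0.0139
```

Request:
carry_out(commands=[0,0,-0.04,0,1,0,0,0,0,1,0,0,0,0,1])

```text
time_s: 6.05
tcp_pos: [0.5282, -0.1156, 0.161]
eef_rot: [-180.0, 0.0, -86.1]
contact_force: [0.8, -0.0, -3.2]
gripper_width: 0.0137
```

```bash
python3 - <<'E'
from h import *
s,c=look("side"); print(s["tcp_pos"],s["contact_force"]);im=c["bgr"][150:270,230:390]; cv2.imwrite("pics/d2.png",cv2.resize(im,(800,600),interpolation=cv2.INTER_CUBIC))
E
```

```text
[ 0.52816593 -0.11556941  0.16101647] [ 0.79521366 -0.01493838 -3.22622756]
```

View pics/d2.png

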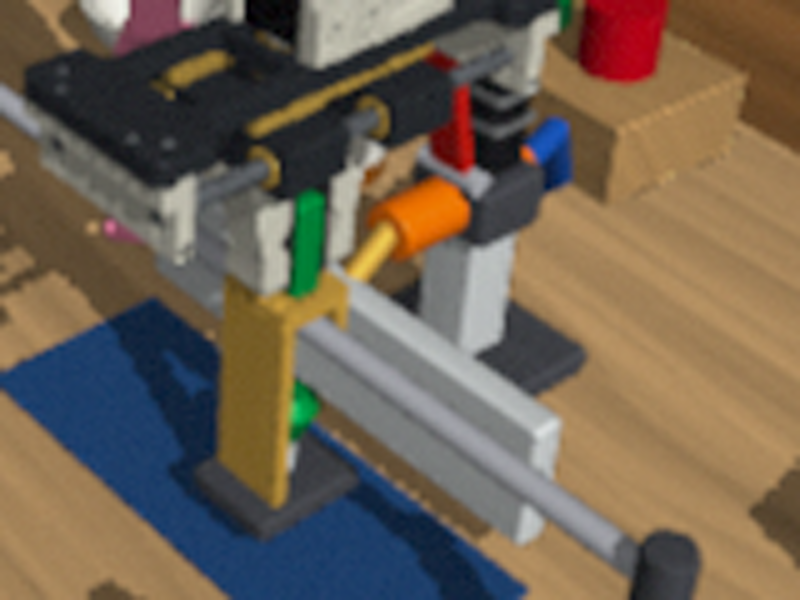

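Request:
carry_out(commands=[0,0,0,0,0,0,0,0,0,0,0,0,0,0,0,0,0,0,0,0,0,0,0.6,0,0,0,0,0.7,0,0,0,0,0.5,0,-1,-0.5,0,0,0,-1])

```text
time_s: 6.9
tcp_pos: [0.511, -0.1156, 0.2359]
eef_rot: [-179.7, -0.1, -86.0]
contact_force: [-0.4, 1.0, -0.2]
gripper_width: 0.0547
```

```bash
python3 - <<'E'
from h import *
T=np.eye(4);T[:3,:3]=Ro.from_euler("xyz",[180,0,-122.96],degrees=True).as_matrix();T[:3,3]=[.41827,-.11157,.24856]
W=dict(np.load("wrist0.npz")); W["T"]=T@W["mount"]
for q in [[(245,85),(280,115),(322,70)],[(348,232),(412,232),(412,283),(348,283)]]:
    P=[wplane(W,np.array(p)/1.5,.012)[:2] for p in q]
    print(np.round(P,3).tolist(),[(round(float(np.degrees(np.arctan2(*(b-a)[::-1]))),1),round(float(np.linalg.norm(b-a)),4)) for a,b in zip(P,P[1:])])
# S/D now
s,c1=look("scene"); s,c2=look("side"); print(s["tcp_pos"],s["gripper_width"])
for n in RNG:
    B1=blobs(mask(c1["bgr"],n),40);B2=blobs(mask(c2["bgr"],n),40)
    for x,_ in B1:
        for y,_ in B2:
            p,e=tri(ray(c1,x),ray(c2,y))
            if e<.006 and .1<p[2]<.18 : print(n,p.round(3),round(e,4),x.round(0),y.round(0))
E
```

```text
[[0.437, -0.296], [0.426, -0.255], [0.376, -0.267]] [(104.4, 0.0424), (-166.4, 0.0517)]
[[0.433, -0.14], [0.388, -0.11], [0.411, -0.073], [0.458, -0.103]] [(147.0, 0.0539), (57.9, 0.0443), (-32.9, 0.0553)]
[ 0.50634641 -0.11557863  0.23441284] 0.05806842314491079
ruby [ 0.407 -0.287  0.135] 0.0002 [123. 197.] [294. 292.]
emerald [ 0.527 -0.115  0.156] 0.0003 [206. 198.] [287. 196.]
sapphire [0.428 0.131 0.136] 0.0005 [278. 161.] [186. 166.]
citrine [0.407 0.303 0.135] 0.0017 [326. 145.] [151. 140.]
```

Request:
carry_out(commands=[-0.5,-0.7,0,1,-1,-0.5,-0.8,0,1,-1,-0.5,-0.8,0,0.5,-1,-0.5,-0.8,0,0,-1,-0.5,-0.8,0,0,-1,0,-0.4,0,0,-1,0,0,0,0,-1,0,0,0,0,-1])

```text
time_s: 7.8
tcp_pos: [0.4081, -0.2877, 0.2327]
eef_rot: [180.0, 0.0, -76.2]
contact_force: [-0.2, -0.3, 0.4]
gripper_width: 0.0876
```

```bash
python3 - <<'E'
from h import *
s,c=look("wrist","w2"); print(s["tcp_pos"],s["eef_rot"],s["joints"])
for x,st in blobs(mask(c["bgr"],"ruby")): print(x.round(1),st.tolist(),wplane(c,x,.157).round(3))
cv2.imwrite("pics/w2.png",cv2.resize(c["bgr"][60:300,100:420],(800,600)))
E
```

```text
[ 0.40806796 -0.28772326  0.23266911] [ 1.79977797e+02  1.70264361e-02 -7.61558912e+01] [-1.26012395e+01  4.55379486e+00 -2.23495529e+01 -6.00531948e-03
 -6.31241149e+01  2.64480676e+01]
[27.6 94.8] [18, 86, 21, 18, 124] [ 0.624 -0.334  0.157]
[250.2 167.4] [245, 165, 12, 5, 29] [ 0.418 -0.314  0.157]
[255.2 185.6] [248, 178, 16, 19, 106] [ 0.412 -0.301  0.157]
[257.3 206.4] [248, 191, 18, 29, 223] [ 0.406 -0.286  0.157]
```

View pics/w2.png

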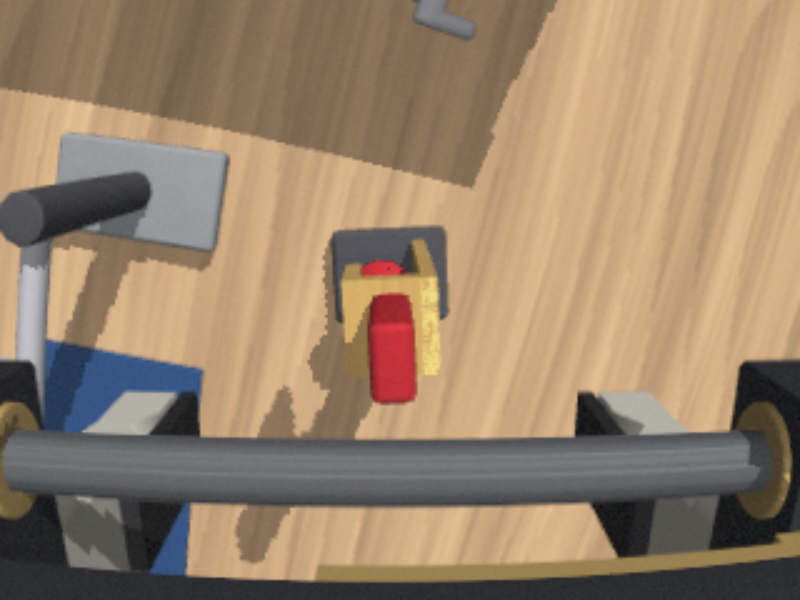

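Request:
carry_out(commands=[0,0,-0.7,0,-1,0,0,-0.8,0,-1,0,0,-0.5,0,-1,0,0,-0.29,0,-1,0,0,0,0,1,0,0,0,0,1,0,0,0,0,1,0,0,0,0,1])

```text
time_s: 8.65
tcp_pos: [0.4088, -0.2877, 0.1424]
eef_rot: [-179.9, -0.1, -76.1]
contact_force: [-0.2, 1.3, -0.2]
gripper_width: 0.0611
```

Request:
carry_out(commands=[0,0,0,0,1,0,0,0,0,1,0,0,0,0,1,0,0,0,0,1,0,0,0,0,1,0,0,0,0,1])

```text
time_s: 9.25
tcp_pos: [0.4079, -0.2876, 0.1413]
eef_rot: [180.0, 0.0, -76.1]
contact_force: [1.4, -1.1, -4.9]
gripper_width: 0.0138
```

Request:
carry_out(commands=[0,0,0.7,0,1,0,0,0.65,0,1,0.3,0.4,0,-1,1,0.3,0.5,0,-1,1,0.3,0.5,0,-0.5,1,0.4,0.5,0,0,1,0.35,0.5,0,0,1,0.2,0.43,0,0,1])

```text
time_s: 10.05
tcp_pos: [0.4826, -0.1732, 0.1948]
eef_rot: [179.9, 0.0, -86.1]
contact_force: [0.5, -0.2, -3.1]
gripper_width: 0.014
```

Request:
carry_out(commands=[0,0,0,0,1,0,0,0,0,1,0,0,0,0,1,0,0,0,0,1])

```text
time_s: 10.45
tcp_pos: [0.4816, -0.1749, 0.1952]
eef_rot: [180.0, 0.0, -86.1]
contact_force: [0.5, 0.7, -3.0]
gripper_width: 0.0138
```

Request:
carry_out(commands=[0.3,0.02,0,0,1,0.3,0.02,0,0,1,0.3,0.02,0,0,1,0.35,0.025,0,0,1,0,0,0,0,1,0,0,0,0,1])

```text
time_s: 11.05
tcp_pos: [0.5324, -0.1709, 0.1948]
eef_rot: [179.9, 0.0, -86.1]
contact_force: [-1.1, -0.5, -2.7]
gripper_width: 0.0139
```

Request:
carry_out(commands=[0,0,-0.3,0,1,0,0,-0.3,0,1,0,0,-0.22,0,1,0,0,0,0,1,0,0,0,0,1])

```text
time_s: 11.55
tcp_pos: [0.5317, -0.171, 0.1619]
eef_rot: [179.9, 0.0, -86.1]
contact_force: [-0.7, 0.2, -2.8]
gripper_width: 0.0139
```

Request:
carry_out(commands=[0,0,0,0,0,0,0,0,0,0,0,0,0,0,0,0,0,0,0,0,0,0,0.6,0,0,0,0,0.7,0,0,0,0,0.5,0,0,-0.6,0,0,0.5,-1])

```text
time_s: 12.35
tcp_pos: [0.5113, -0.1712, 0.2375]
eef_rot: [-179.7, -0.1, -84.0]
contact_force: [-0.9, 0.3, -0.9]
gripper_width: 0.0479
```

Request:
carry_out(commands=[-0.5,1,0,1,-1,-0.5,1,0,0,-1,-0.5,1,0,0,-1,-0.5,1,0,0,-1,0,1,0,0,-1,0,1,0,0,-1,0,1,0,0,-1,0,0.5,0,0,-1])

```text
time_s: 13.15
tcp_pos: [0.4281, 0.1317, 0.235]
eef_rot: [-179.9, 0.0, -80.0]
contact_force: [-0.1, 0.5, 0.9]
gripper_width: 0.0876
```

Request:
carry_out(commands=[0,0,0,0,-1,0,0,0,0,-1])

```text
time_s: 13.35
tcp_pos: [0.4279, 0.1294, 0.2346]
eef_rot: [180.0, -0.0, -80.0]
contact_force: [0.1, -0.1, -0.6]
gripper_width: 0.0875
```

```bash
cat >> h.py <<'E'
def tabs():
    s,c1=look("scene"); s,c2=look("side"); print(s["tcp_pos"].round(4) if hasattr(s["tcp_pos"],"round") else s["tcp_pos"],s["gripper_width"])
    for n in RNG:
        B1=blobs(mask(c1["bgr"],n),40);B2=blobs(mask(c2["bgr"],n),40)
        for x,_ in B1:
            for y,_ in B2:
                p,e=tri(ray(c1,x),ray(c2,y))
                if e<.006 and .1<p[2]<.22 and p[0]<.6: print(n,p.round(3),round(e,4),x.round(0),y.round(0))
E
python3 - <<'E'
from h import *
tabs()
s,c=look("wrist"); print(s["tcp_pos"],s["eef_rot"],s["joints"])
for x,st in blobs(mask(c["bgr"],"sapphire")): print(x.round(1),st.tolist(),wplane(c,x,.157).round(3))
cv2.imwrite("pics/w3.png",cv2.resize(c["bgr"][60:300,100:420],(800,600)))
E
```

```text
[0.4279 0.1288 0.2345] 0.0880118967837842
ruby [ 0.531 -0.17   0.157] 0.0002 [185. 205.] [307. 210.]
emerald [ 0.527 -0.115  0.156] 0.0002 [206. 198.] [287. 196.]
sapphire [0.428 0.131 0.136] 0.0005 [277. 161.] [186. 166.]
citrine [0.405 0.304 0.134] 0.0036 [326. 145.] [150. 140.]
[0.42798436 0.12850362 0.23457317] [ 1.79996347e+02 -6.87591759e-04 -8.01056366e+01] [ 4.21292368e+01 -9.36172354e-01 -2.78295514e+01 -1.53275528e-03
 -6.31100779e+01 -3.22341802e+01]
[246.6 170.5] [240, 167, 14, 9, 45] [0.439 0.105 0.157]
[253.8 201.5] [241, 180, 26, 43, 709] [0.43  0.127 0.157]
```

View pics/w3.png

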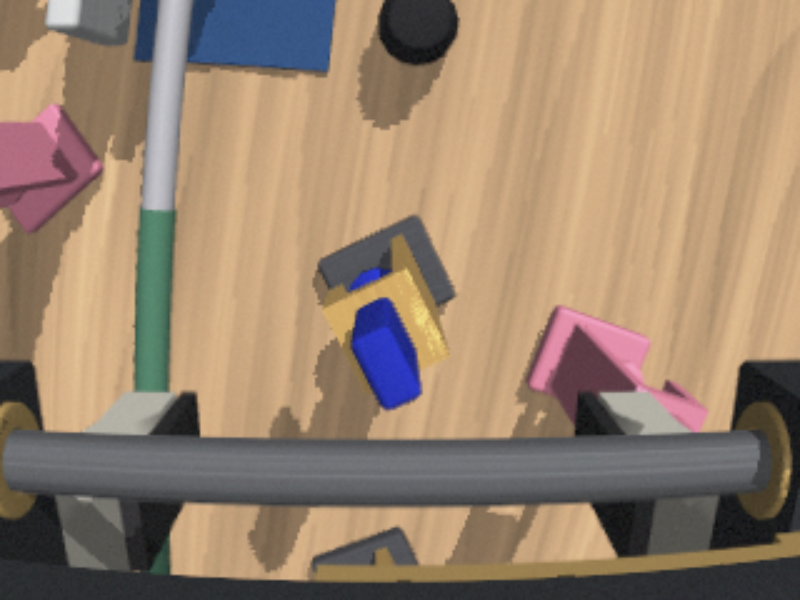

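Request:
carry_out(commands=[0,0.06,0,1,-0.5,0,0,0,1,-0.5,0,0,0,1,-0.5,0,0,0,1,-0.5,0,0,-0.3,1,-0.5,0,0,-0.6,1,-0.5,0,0,-0.7,0.5,-0.5,0,0,-0.5,0,-0.5])

```text
time_s: 14.3
tcp_pos: [0.4277, 0.1302, 0.1493]
eef_rot: [180.0, 0.0, -54.1]
contact_force: [-0.1, -0.1, 0.6]
gripper_width: 0.0662
```

Request:
carry_out(commands=[0,0,-0.24,0,-0.5,0,0,0,0,1,0,0,0,0,1,0,0,0,0,1,0,0,0,0,1,0,0,0,0,1,0,0,0,0,1,0,0,0,0,1])

```text
time_s: 15.1
tcp_pos: [0.4281, 0.1315, 0.1411]
eef_rot: [-180.0, 0.0, -54.1]
contact_force: [0.0, 0.3, -1.0]
gripper_width: 0.015
```

Request:
carry_out(commands=[0,0,0,0,1,0,0,0,0,1,0,0,0.7,0,1,0,0,0.65,0,1,0.1,-0.5,0,-1,1,0.1,-0.5,0,-1,1,0.1,-0.5,0,-1,1,0.1,-0.5,0,-1,1])

```text
time_s: 15.9
tcp_pos: [0.4436, 0.0506, 0.1944]
eef_rot: [179.9, 0.0, -70.3]
contact_force: [-0.2, 0.0, -3.5]
gripper_width: 0.0139
```

Request:
carry_out(commands=[0.1,-0.5,0,-1,1,0.1,-0.5,0,-1,1,0.1,-0.5,0,-1,1,0.15,-0.5,0,-1,1,0.15,-0.5,0,0,1,0.16,-0.4,0,0,1,0,0,0,0,1,0,0,0,0,1])

```text
time_s: 16.7
tcp_pos: [0.4739, -0.0648, 0.1942]
eef_rot: [179.9, 0.0, -86.2]
contact_force: [0.6, 0.2, -3.1]
gripper_width: 0.014
```

Request:
carry_out(commands=[0,0,0,0,1,0,0,0,0,1])

```text
time_s: 16.9
tcp_pos: [0.4743, -0.064, 0.1949]
eef_rot: [180.0, 0.0, -86.0]
contact_force: [0.1, 1.0, -3.4]
gripper_width: 0.0141
```

Request:
carry_out(commands=[0.3,0.02,0,0,1,0.3,0.02,0,0,1,0.3,0.02,0,0,1,0.35,0.02,0,0,1,0,0,0,0,1,0,0,0,0,1])

```text
time_s: 17.5
tcp_pos: [0.5248, -0.0614, 0.1944]
eef_rot: [179.9, -0.0, -86.1]
contact_force: [-0.3, 0.2, -2.7]
gripper_width: 0.0137
```

Request:
carry_out(commands=[0,0,-0.3,0,1,0,0,-0.3,0,1,0,0,-0.23,0,1,0,0,0,0,1,0,0,0,0,1])

```text
time_s: 18.0
tcp_pos: [0.524, -0.0614, 0.161]
eef_rot: [179.9, -0.0, -86.1]
contact_force: [-0.1, -0.0, -3.4]
gripper_width: 0.014
```

Request:
carry_out(commands=[0,0,0,0,0,0,0,0,0,0,0,0,0,0,0,0,0,0,0,0,0,0,0.6,0,0,0,0,0.7,0,0,0,0,0.5,0,0,-0.6,0,0,0.5,-0.5])

```text
time_s: 18.8
tcp_pos: [0.5037, -0.0612, 0.2367]
eef_rot: [-179.7, -0.0, -84.0]
contact_force: [-0.3, -0.3, -0.7]
gripper_width: 0.0477
```

Request:
carry_out(commands=[-0.4,1,0,1,-0.5,-0.4,1,0,1,-0.5,-0.4,1,0,1,-0.5,-0.4,1,0,1,-0.5,-0.4,1,0,1,-0.5,-0.3,1,0,1,-0.5,-0.05,1,0,0,-0.5,0,1,0,0,-0.5])

```text
time_s: 19.6
tcp_pos: [0.4058, 0.2604, 0.2345]
eef_rot: [-179.9, 0.0, -60.0]
contact_force: [1.5, -0.1, 0.7]
gripper_width: 0.0657
```

Request:
carry_out(commands=[0,1,0,0,-0.5,0,0.13,0,0,-0.5,0,0,0,0,-0.5,0,0,0,0,-0.5])

```text
time_s: 20.0
tcp_pos: [0.4063, 0.3031, 0.2336]
eef_rot: [180.0, -0.0, -60.1]
contact_force: [-0.6, 0.1, 0.2]
gripper_width: 0.0657
```

```bash
python3 - <<'E'
from h import *
tabs()
s,c=look("wrist"); print(s["tcp_pos"],s["eef_rot"],s["joints"])
for x,st in blobs(mask(c["bgr"],"citrine")): print(x.round(1),st.tolist(),wplane(c,x,.157).round(3))
cv2.imwrite("pics/w4.png",cv2.resize(c["bgr"][60:300,100:420],(800,600)))
E
```

```text
[0.4064 0.3028 0.2338] 0.06587044203009824
ruby [ 0.531 -0.17   0.157] 0.0002 [185. 205.] [307. 210.]
emerald [ 0.527 -0.115  0.156] 0.0 [206. 198.] [287. 196.]
sapphire [ 0.523 -0.061  0.156] 0.001 [227. 191.] [269. 184.]
citrine [0.407 0.303 0.135] 0.0017 [326. 144.] [151. 140.]
[0.4065162  0.30272504 0.2338999 ] [-1.79998873e+02  3.53293481e-03 -6.01421599e+01] [ 5.89079801e+01  5.22709291e+00 -2.14237395e+01 -2.84319752e-03
 -6.33464666e+01 -2.90488647e+01]
```

View pics/w4.png

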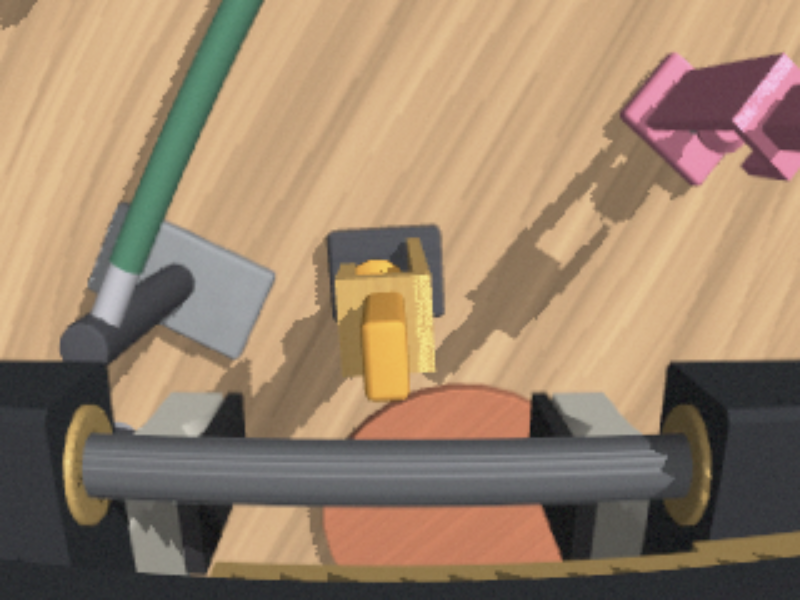

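Request:
carry_out(commands=[0,0,-0.7,0,-0.5,0,0,-0.8,0,-0.5,0,0,-0.5,0,-0.5,0,0,-0.31,0,-0.5,0,0,0,0,1,0,0,0,0,1,0,0,0,0,1,0,0,0,0,1])

```text
time_s: 20.95
tcp_pos: [0.4069, 0.3043, 0.1424]
eef_rot: [-179.9, 0.0, -60.1]
contact_force: [1.1, -1.2, 1.1]
gripper_width: 0.0393
```

Request:
carry_out(commands=[0,0,0,0,1,0,0,0,0,1,0,0,0,0,1,0,0,0,0,1,0,0,0,0,1,0,0,0,0,1])

```text
time_s: 21.55
tcp_pos: [0.4066, 0.304, 0.1415]
eef_rot: [-180.0, 0.0, -60.1]
contact_force: [-0.6, 1.1, 2.7]
gripper_width: 0.0136
```

Request:
carry_out(commands=[0,0,0.7,0,1,0,0,0.65,0,1,0.1,-0.7,0,-1,1,0.1,-0.8,0,-1,1,0.1,-0.8,0,-1,1,0.1,-0.8,0,-1,1,0.1,-0.8,0,-1,1,0.2,-0.8,0,-1,1])

```text
time_s: 22.35
tcp_pos: [0.4335, 0.1142, 0.1947]
eef_rot: [179.9, -0.0, -84.2]
contact_force: [0.6, -0.0, -4.5]
gripper_width: 0.014
```

Request:
carry_out(commands=[0.2,-0.8,0,-0.5,1,0.2,-0.8,0,0,1,0.2,-0.8,0,0,1,0.3,-0.74,0,0,1,0,0,0,0,1,0,0,0,0,1,0,0,0,0,1])

```text
time_s: 23.05
tcp_pos: [0.4699, -0.0096, 0.1948]
eef_rot: [179.9, 0.0, -86.1]
contact_force: [-0.1, -0.1, -3.5]
gripper_width: 0.0141
```

Request:
carry_out(commands=[0.3,0.02,0,0,1,0.3,0.02,0,0,1,0.3,0.02,0,0,1,0.35,0.02,0,0,1,0,0,0,0,1,0,0,0,0,1])

```text
time_s: 23.65
tcp_pos: [0.5208, -0.0066, 0.1948]
eef_rot: [179.9, -0.0, -86.1]
contact_force: [-1.4, 0.9, -4.0]
gripper_width: 0.0136
```

Request:
carry_out(commands=[0,0,-0.3,0,1,0,0,-0.3,0,1,0,0,-0.22,0,1,0,0,0,0,1,0,0,0,0,1])

```text
time_s: 24.15
tcp_pos: [0.52, -0.0067, 0.1619]
eef_rot: [180.0, -0.0, -86.1]
contact_force: [0.2, 0.3, -3.7]
gripper_width: 0.014
```

Request:
carry_out(commands=[0,0,0,0,0,0,0,0,0,0,0,0,0,0,0,0,0,0,0,0,0,0,0.7,0,0,0,0,0.7,0,0,0,0,0.7,0,0,-0.6,0,0,0,-1])

```text
time_s: 24.95
tcp_pos: [0.5, -0.0061, 0.2503]
eef_rot: [-179.6, 0.0, -86.1]
contact_force: [-0.5, 0.6, -1.0]
gripper_width: 0.0479
```

```bash
python3 - <<'E'
from h import *
tabs()
s,c=look("scene"); d=look("side")[1]; print(s["tcp_pos"],s["eef_rot"])
im=np.hstack([cv2.resize(c["bgr"][130:290,130:330],(400,320)),cv2.resize(d["bgr"][100:260,220:420],(400,320))]); cv2.imwrite("pics/g.png",im)
cv2.imwrite("pics/gs.png",c["bgr"]);cv2.imwrite("pics/gd.png",d["bgr"])
E
```

```text
[ 0.4946 -0.0066  0.2484] 0.05101843515369623
ruby [ 0.531 -0.17   0.157] 0.0002 [185. 205.] [307. 210.]
emerald [ 0.527 -0.115  0.157] 0.0001 [206. 198.] [287. 196.]
sapphire [ 0.523 -0.061  0.156] 0.001 [227. 191.] [269. 184.]
citrine [ 0.518 -0.007  0.156] 0.0004 [246. 185.] [252. 173.]
[ 0.49506583 -0.0065982   0.24763357] [-1.79907776e+02  6.92602963e-02 -8.61009048e+01]
```

View pics/g.png

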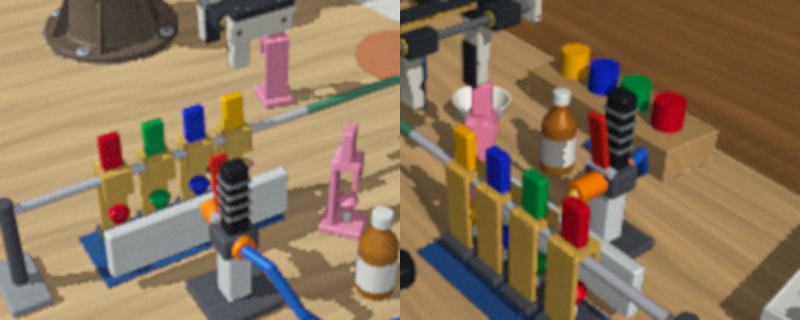

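```bash
python3 - <<'E'
from h import *
S=dict(np.load("scene0.npz")); D=dict(np.load("side0.npz"))
s=cv2.imread("pics/gs.png"); d=cv2.imread("pics/gd.png")
th=np.radians(3.87); n=np.array([np.cos(th),np.sin(th)]); u=np.array([-np.sin(th),np.cos(th)]); o=np.array([.5182,.028])
def rf(p): q=p[:2]-o; return np.r_[q@n,q@u,p[2]].round(4)
for a in [25]:
  A=[x for x in blobs(mask(s,"ruby")) if 228<x[0][0]<246 and x[0][1]<235]; B=[x for x in blobs(mask(d,"ruby")) if 312<x[0][0]<326 and x[0][1]<190]
  for x in A:
    for y in B:
      p,e=tri(ray(S,x[0]),ray(D,y[0])); print("trig",x[0],x[1],y[0],y[1],rf(p),e)
for a,b in [((246,214),(331,148.5))]:
  p,e=tri(ray(S,a),ray(D,b)); print("handle top",rf(p),e)
# nozzle/tray corners: tray side image
im=np.hstack([cv2.resize(s[190:260,215:275],(400,466),interpolation=cv2.INTER_CUBIC),cv2.resize(d[130:200,300:360],(400,466),interpolation=cv2.INTER_CUBIC)]); cv2.imwrite("pics/gun.png",im)
E
```

```text
trig [237.72857143 213.14285714] [235 207   8  20  70] [319.30232558 169.2       ] [314 156  11  28 215] [ 0.106  -0.1191  0.1701] 0.011375285061643725
handle top [ 0.1452 -0.116   0.1995] 0.000453621959039099
```

View pics/gun.png

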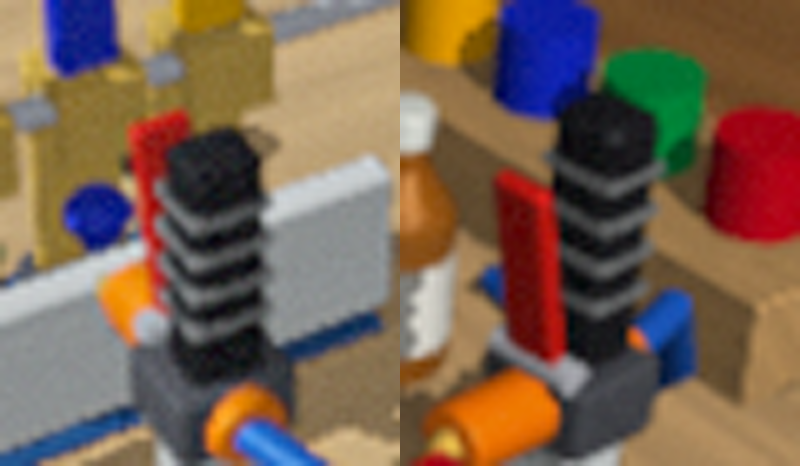

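Request:
carry_out(commands=[0.5,-0.2,0.1,0,-1,0.6,-0.3,0,0,-1,0.6,-0.3,0,0,-1,0.7,-0.3,0,0,-1,0.7,-0.3,0,0,-1,0.6,-0.3,0,0,-1,0.5,-0.1,0,0,-1,0,0,0,0,-1])

```text
time_s: 25.95
tcp_pos: [0.6666, -0.0795, 0.2483]
eef_rot: [179.9, -0.0, -86.1]
contact_force: [0.0, 0.4, 0.7]
gripper_width: 0.0873
```

Request:
carry_out(commands=[0,0,0,0,-1,0,0,0,0,-1])

```text
time_s: 26.15
tcp_pos: [0.6641, -0.0785, 0.2501]
eef_rot: [180.0, -0.0, -86.1]
contact_force: [0.4, 0.3, -0.2]
gripper_width: 0.0876
```

```bash
python3 - <<'E'
from h import *
s,c=look("wrist"); print(s["tcp_pos"],s["eef_rot"])
cv2.imwrite("pics/w5.png",cv2.resize(c["bgr"][60:300,100:420],(800,600)))
E
```

```text
[ 0.66408963 -0.07847895  0.25010284] [ 1.79952295e+02 -7.72071097e-04 -8.60822731e+01]
```

View pics/w5.png

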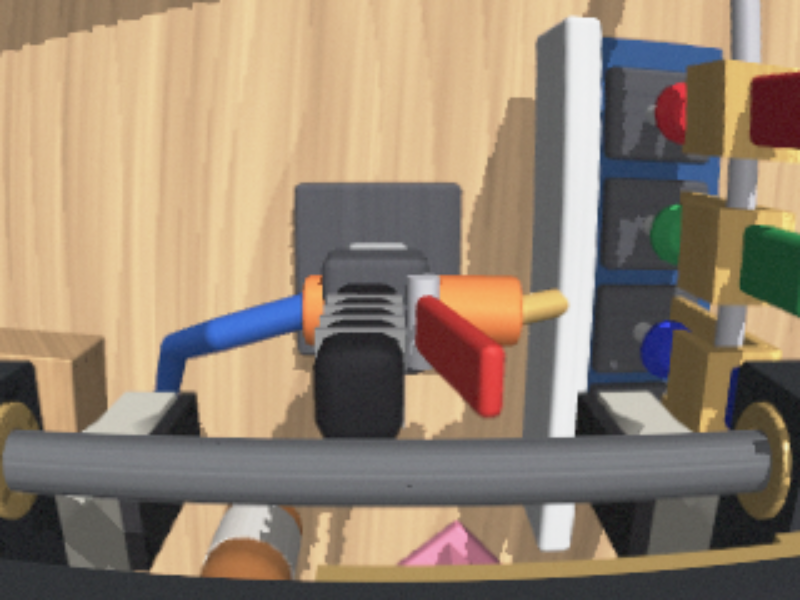

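Request:
carry_out(commands=[0,0,-0.5,0,-1,0,0,-0.5,0,-1,0,0,-0.5,0,-1,0,0,-0.35,0,-1,0,0,0,0,-1,0,0,0,0,-1])

```text
time_s: 26.8
tcp_pos: [0.6647, -0.0785, 0.1773]
eef_rot: [-180.0, -0.0, -86.1]
contact_force: [-0.2, 0.1, 0.7]
gripper_width: 0.0875
```

Request:
carry_out(commands=[0,0,0,0,1,0,0,0,0,1,0,0,0,0,1,0,0,0,0,1,0,0,0,0,1], grip_force=25)

```text
time_s: 27.3
tcp_pos: [0.6637, -0.0789, 0.1769]
eef_rot: [179.9, -0.0, -86.1]
contact_force: [-5.6, -0.1, 3.7]
gripper_width: 0.0531
```

Request:
carry_out(commands=[0,0,0,0,1,0,0,0,0,1,0,0,0,0,1])

```text
time_s: 27.6
tcp_pos: [0.6653, -0.0787, 0.1768]
eef_rot: [-179.9, -0.0, -86.1]
contact_force: [3.3, -0.9, 1.1]
gripper_width: 0.0368
```

Request:
carry_out(commands=[0,0,0,0,1,0,0,0,0,1,0,0,0,0,1,0,0,0,0,1,0,0,0,0,1,0,0,0,0,1,0,0,0,0,1,0,0,0,0,1])

```text
time_s: 28.4
tcp_pos: [0.6653, -0.0787, 0.1768]
eef_rot: [-179.9, -0.0, -86.1]
contact_force: [5.1, -1.9, -0.1]
gripper_width: 0.0368
```

Request:
carry_out(commands=[0,0,0,0,1,0,0,0,0,-1,0,0,0,0,-1,0,0,0,0,-1,0,0,0,0,-1,0,0,0,0,-1,0,0,0,0,-1,0,0,0,0,-1])

```text
time_s: 29.2
tcp_pos: [0.6653, -0.0783, 0.177]
eef_rot: [-179.9, 0.0, -86.1]
contact_force: [-0.6, -0.3, -0.5]
gripper_width: 0.0851
```

Request:
carry_out(commands=[0,0,0,0,-1,0,0,0,0,-1,0,0,0,0,-1,0,0,0,0,-1,0,0,0,0,-1])

```text
time_s: 29.7
tcp_pos: [0.6645, -0.0786, 0.1766]
eef_rot: [-180.0, 0.0, -86.1]
contact_force: [0.5, 0.7, 0.1]
gripper_width: 0.0876
```

```bash
python3 - <<'E'
from h import *
tabs()
s,c=look("wrist"); print(s["time_s"])
d=look("side")[1]
for x,st in blobs(mask(d["bgr"],"ruby")):
    print("side red",x.round(1),st.tolist())
for x,st in blobs(mask(c["bgr"],"ruby")): print("wrist red",x.round(1),st.tolist())
E
```

```text
[ 0.6645 -0.0786  0.1766] 0.08724768571294238
ruby [ 0.531 -0.17   0.157] 0.0002 [185. 205.] [307. 210.]
emerald [ 0.527 -0.115  0.156] 0.0003 [206. 198.] [287. 196.]
29.8
side red [355.7 155.9] [347, 146, 17, 20, 231]
side red [320.3 171. ] [316, 157, 9, 27, 168]
side red [307.1 210.4] [300, 198, 15, 26, 296]
side red [310.2 246. ] [308, 241, 6, 11, 36]
side red [434.8 262.2] [427, 255, 16, 16, 185]
wrist red [496.  106.5] [487, 87, 16, 39, 264]
```

Request:
carry_out(commands=[0,0,0,0,1,0,0,0,0,1,0,0,0,0,1,0,0,0,0,1,0,0,0,0,1,0,0,0,0,1,0,0,0,0,1,0,0,0,0,1])

```text
time_s: 30.7
tcp_pos: [0.6653, -0.0787, 0.1768]
eef_rot: [-179.9, -0.0, -86.1]
contact_force: [3.1, -1.5, 0.8]
gripper_width: 0.0365
```

Request:
carry_out(commands=[0,0,0,0,1,0,0,0,0,1,0,0,0,0,1,0,0,0,0,1,0,0,0,0,1,0,0,0,0,1,0,0,0,0,1,0,0,0,0,1])

```text
time_s: 31.5
tcp_pos: [0.6653, -0.0787, 0.1768]
eef_rot: [-179.9, -0.0, -86.1]
contact_force: [5.6, -2.1, 1.2]
gripper_width: 0.0366
```

Request:
carry_out(commands=[0,0,0,0,1,0,0,0,0,-1,0,0,0,0,-1,0,0,0,0,-1,0,0,0,0,-1,0,0,0,0,-1,0,0,0,0,-1,0,0,0,0,-1])

```text
time_s: 32.3
tcp_pos: [0.6652, -0.0783, 0.177]
eef_rot: [-179.9, 0.0, -86.1]
contact_force: [0.2, -0.3, -0.4]
gripper_width: 0.0853
```

Request:
carry_out(commands=[0,0,0,0,-1,0,0,0,0,-1,0,0,0.4,0,-1,0,0,0.5,0,-1,0,0,0.5,0,-1,0,0,0.5,0,-1,0,0,0,0,-1,0,0,0,0,-1])

```text
time_s: 33.1
tcp_pos: [0.6646, -0.0785, 0.2529]
eef_rot: [-179.9, 0.0, -86.1]
contact_force: [0.2, 0.1, 0.3]
gripper_width: 0.0878
```

```bash
python3 - <<'E'
from h import *
tabs()
d=look("side")[1]
for x,st in blobs(mask(d["bgr"],"ruby")):
    print("side red",x.round(1),st.tolist())
E
```

```text
[ 0.6642 -0.0785  0.2521] 0.08740324302046043
ruby [ 0.531 -0.169  0.156] 0.0001 [185. 205.] [307. 210.]
emerald [ 0.527 -0.115  0.156] 0.0001 [206. 198.] [287. 196.]
sapphire [ 0.524 -0.061  0.155] 0.0024 [226. 193.] [269. 184.]
side red [354.6 155.3] [347, 146, 17, 20, 277]
side red [319.3 169.1] [314, 156, 11, 28, 216]
side red [307.1 210.4] [301, 198, 14, 26, 291]
side red [310.1 245.9] [308, 241, 6, 11, 34]
side red [434.7 262.2] [427, 255, 16, 16, 184]
```

Request:
carry_out(commands=[-0.6,0.3,0,0,-0.4,-0.6,0.3,0,0,-0.4,-0.6,0.3,0,0,-0.4,-0.6,0.3,0,0,-0.4,-0.6,0.3,0,0,-0.4,-0.62,0.3,0,0,-0.4,0,0,0,0,-0.4,0,0,0,0,-0.4])

```text
time_s: 34.05
tcp_pos: [0.5194, -0.0064, 0.2526]
eef_rot: [-180.0, -0.0, -86.0]
contact_force: [0.7, 0.9, 0.3]
gripper_width: 0.0614
```

```bash
python3 - <<'E'
from h import *
tabs()
E
```

```text
[ 0.5199 -0.0065  0.2524] 0.06143468775485796
ruby [ 0.531 -0.17   0.157] 0.0002 [185. 205.] [307. 210.]
emerald [ 0.527 -0.115  0.156] 0.0001 [206. 198.] [287. 196.]
sapphire [ 0.523 -0.061  0.156] 0.0011 [227. 191.] [269. 184.]
citrine [ 0.518 -0.008  0.156] 0.0 [246. 185.] [252. 173.]
```

Request:
carry_out(commands=[0,0,-0.6,0,-0.4,0,0,-0.7,0,-0.4,0,0,-0.6,0,-0.4,0,0,-0.37,0,-0.4,0,0,0,0,-0.4,0,0,0,0,1,0,0,0,0,1,0,0,0,0,1])

```text
time_s: 34.95
tcp_pos: [0.5204, -0.0065, 0.1627]
eef_rot: [-179.9, 0.0, -86.1]
contact_force: [0.2, -0.1, -0.7]
gripper_width: 0.0427
```

Request:
carry_out(commands=[0,0,0,0,1,0,0,0,0,1,0,0,0,0,1,0,0,0,0,1,0,0,0,0,1])

```text
time_s: 35.45
tcp_pos: [0.5196, -0.0066, 0.1619]
eef_rot: [180.0, -0.0, -86.1]
contact_force: [-1.8, -0.8, 3.0]
gripper_width: 0.0137
```

Request:
carry_out(commands=[-0.02,0.3,0,0,1,-0.034,0.5,0,0,1,-0.034,0.5,0,0,1,-0.034,0.5,0,0,1,-0.034,0.5,0,0,1,-0.034,0.5,0,0,1,-0.034,0.5,0,0,1,-0.034,0.5,0,0,1])

```text
time_s: 36.25
tcp_pos: [0.5092, 0.1458, 0.1619]
eef_rot: [180.0, -0.1, -86.1]
contact_force: [0.5, -4.2, 2.3]
gripper_width: 0.014
```

Request:
carry_out(commands=[-0.034,0.5,0,0,1,-0.034,0.5,0,0,1,-0.034,0.5,0,0,1,-0.034,0.5,0,0,1,-0.034,0.5,0,0,1,-0.034,0.5,0,0,1,-0.025,0.35,0,0,1,-0.018,0.26,0,0,1])

```text
time_s: 37.05
tcp_pos: [0.4995, 0.2908, 0.1619]
eef_rot: [-180.0, -0.0, -86.0]
contact_force: [0.9, -6.4, 5.9]
gripper_width: 0.014
```

Request:
carry_out(commands=[0,0,0,0,1,0,0,0,0,1,0,0,0,0,1,0,0,0,0,1])

```text
time_s: 37.45
tcp_pos: [0.4998, 0.2908, 0.1619]
eef_rot: [-179.9, 0.1, -86.1]
contact_force: [0.0, 4.1, 1.4]
gripper_width: 0.0142
```

```bash
python3 - <<'E'
from h import *
tabs()
E
```

```text
[0.4998 0.2905 0.1619] 0.013900814743400446
ruby [ 0.531 -0.17   0.156] 0.0002 [185. 205.] [307. 210.]
emerald [ 0.527 -0.115  0.157] 0.0002 [206. 198.] [287. 196.]
sapphire [ 0.523 -0.061  0.156] 0.0012 [227. 191.] [269. 184.]
citrine [0.5   0.28  0.159] 0.0013 [339. 154.] [187. 127.]
```

Request:
carry_out(commands=[0,0,0,0,0,0,0,0,0,0,0,0,0,0,0,0,0,0,0,0,0,0,0.6,0,0,0,0,0.7,0,0,0,0,0.7,0,0,0,0,0.27,0,-0.4])

```text
time_s: 38.35
tcp_pos: [0.5004, 0.2902, 0.2555]
eef_rot: [-179.8, 0.1, -86.1]
contact_force: [-0.5, -0.1, 0.1]
gripper_width: 0.0478
```

```bash
python3 - <<'E'
from h import *
tabs()
E
```

```text
[0.5006 0.2904 0.2561] 0.05074309893550708
ruby [ 0.531 -0.17   0.157] 0.0006 [185. 205.] [307. 210.]
emerald [ 0.527 -0.115  0.157] 0.0004 [206. 198.] [287. 196.]
sapphire [ 0.523 -0.061  0.156] 0.0009 [227. 191.] [269. 184.]
citrine [0.499 0.288 0.156] 0.0006 [341. 154.] [185. 126.]
```

Request:
carry_out(commands=[0.07,-1,0,0,-0.4,0.07,-1,0,0,-0.4,0.07,-1,0,0,-0.4,0.07,-1,0,0,-0.4,0.07,-1,0,0,-0.4,0.07,-1,0,0,-0.4,0.07,-1,0,0,-0.4,0.06,-1,0,0,-0.4])

```text
time_s: 39.25
tcp_pos: [0.5206, -0.0318, 0.251]
eef_rot: [179.9, -0.0, -86.1]
contact_force: [0.7, 0.7, 0.4]
gripper_width: 0.0612
```

Request:
carry_out(commands=[0.04,-0.8,0,0,-0.4,0,0,0,0,-0.4,0,0,0,0,-0.4,0,0,0,0,-0.4])

```text
time_s: 39.65
tcp_pos: [0.5227, -0.0618, 0.2517]
eef_rot: [179.9, 0.0, -86.1]
contact_force: [-0.4, 1.0, 0.2]
gripper_width: 0.0615
```

Request:
carry_out(commands=[0.02,0,-0.6,0,-0.4,0,0,-0.7,0,-0.4,0,0,-0.6,0,-0.4,0,0,-0.36,0,-0.4,0,0,0,0,-0.4,0,0,0,0,1,0,0,0,0,1,0,0,0,0,1])

```text
time_s: 40.45
tcp_pos: [0.5245, -0.0618, 0.1632]
eef_rot: [-179.9, 0.0, -86.1]
contact_force: [0.3, -0.7, -0.4]
gripper_width: 0.0428
```

Request:
carry_out(commands=[0,0,0,0,1,0,0,0,0,1,0,0,0,0,1,0,0,0,0,1,0,0,0,0,1])

```text
time_s: 40.95
tcp_pos: [0.5238, -0.0623, 0.1623]
eef_rot: [180.0, -0.0, -86.1]
contact_force: [-1.6, -0.1, 1.9]
gripper_width: 0.0136
```

Request:
carry_out(commands=[-0.02,0.3,0,0,1,-0.034,0.5,0,0,1,-0.034,0.5,0,0,1,-0.034,0.5,0,0,1,-0.034,0.5,0,0,1,-0.034,0.5,0,0,1,-0.034,0.5,0,0,1,-0.034,0.5,0,0,1])

```text
time_s: 41.75
tcp_pos: [0.5134, 0.0904, 0.1623]
eef_rot: [180.0, -0.0, -86.1]
contact_force: [0.8, -3.1, 1.5]
gripper_width: 0.0136
```

Request:
carry_out(commands=[-0.034,0.5,0,0,1,-0.034,0.5,0,0,1,-0.034,0.5,0,0,1,-0.034,0.5,0,0,1,-0.034,0.5,0,0,1,-0.034,0.5,0,0,1,-0.025,0.35,0,0,1,-0.02,0.3,0,0,1])

```text
time_s: 42.55
tcp_pos: [0.5034, 0.2363, 0.1623]
eef_rot: [180.0, -0.1, -86.1]
contact_force: [0.5, -5.4, 4.2]
gripper_width: 0.0136
```

Request:
carry_out(commands=[0,0,0,0,1,0,0,0,0,1,0,0,0,0,1,0,0,0,0,1])

```text
time_s: 42.95
tcp_pos: [0.5039, 0.2359, 0.1623]
eef_rot: [-180.0, 0.1, -86.1]
contact_force: [-0.4, 3.2, 0.3]
gripper_width: 0.0138
```

Request:
carry_out(commands=[0,0,0,0,0,0,0,0,0,0,0,0,0,0,0,0,0,0,0,0,0,0,0.6,0,0,0,0,0.7,0,0,0,0,0.7,0,0,0,0,0.26,0,-0.4])

```text
time_s: 43.75
tcp_pos: [0.5046, 0.2363, 0.2555]
eef_rot: [-179.8, 0.1, -86.1]
contact_force: [0.3, -0.2, -0.5]
gripper_width: 0.0477
```

```bash
python3 - <<'E'
from h import *
tabs()
E
```

```text
[0.5048 0.2364 0.256 ] 0.05128304577499044
ruby [ 0.531 -0.17   0.157] 0.0 [185. 205.] [307. 210.]
emerald [ 0.527 -0.115  0.157] 0.0004 [206. 198.] [287. 196.]
sapphire [0.502 0.237 0.157] 0.0001 [326. 159.] [194. 133.]
citrine [0.499 0.288 0.156] 0.0002 [341. 154.] [185. 126.]
```

Request:
carry_out(commands=[0.07,-1,0,0,-0.4,0.07,-1,0,0,-0.4,0.07,-1,0,0,-0.4,0.07,-1,0,0,-0.4,0.07,-1,0,0,-0.4,0.07,-1,0,0,-0.4,0.07,-1,0,0,-0.4,0.07,-1,0,0,-0.4])

```text
time_s: 44.65
tcp_pos: [0.5251, -0.0858, 0.251]
eef_rot: [179.9, 0.0, -86.1]
contact_force: [1.3, 1.4, -0.1]
gripper_width: 0.0617
```

Request:
carry_out(commands=[0.04,-0.8,0,0,-0.4,0,0,0,0,-0.4,0,0,0,0,-0.4,0,0,0,0,-0.4])

```text
time_s: 45.05
tcp_pos: [0.5272, -0.1157, 0.2517]
eef_rot: [179.9, 0.0, -86.1]
contact_force: [0.2, 0.1, 0.1]
gripper_width: 0.0612
```

Request:
carry_out(commands=[0.01,0,-0.6,0,-0.4,0,0,-0.7,0,-0.4,0,0,-0.6,0,-0.4,0,0,-0.37,0,-0.4,0,0,0,0,-0.4,0,0,0,0,1,0,0,0,0,1,0,0,0,0,1])

```text
time_s: 45.85
tcp_pos: [0.5286, -0.1159, 0.1628]
eef_rot: [-179.9, 0.0, -86.1]
contact_force: [-0.3, -0.2, -0.8]
gripper_width: 0.043
```

Request:
carry_out(commands=[0,0,0,0,1,0,0,0,0,1,0,0,0,0,1,0,0,0,0,1,0,0,0,0,1])

```text
time_s: 46.35
tcp_pos: [0.5279, -0.1163, 0.1619]
eef_rot: [180.0, -0.0, -86.1]
contact_force: [-0.7, -0.2, 2.9]
gripper_width: 0.014
```

Request:
carry_out(commands=[-0.02,0.3,0,0,1,-0.034,0.5,0,0,1,-0.034,0.5,0,0,1,-0.034,0.5,0,0,1,-0.034,0.5,0,0,1,-0.034,0.5,0,0,1,-0.034,0.5,0,0,1,-0.034,0.5,0,0,1])

```text
time_s: 47.15
tcp_pos: [0.5175, 0.0364, 0.162]
eef_rot: [-180.0, -0.0, -86.1]
contact_force: [1.3, -2.1, 0.9]
gripper_width: 0.0136
```

Request:
carry_out(commands=[-0.034,0.5,0,0,1,-0.034,0.5,0,0,1,-0.034,0.5,0,0,1,-0.034,0.5,0,0,1,-0.034,0.5,0,0,1,-0.034,0.5,0,0,1,-0.025,0.35,0,0,1,-0.02,0.3,0,0,1])

```text
time_s: 47.95
tcp_pos: [0.5075, 0.1822, 0.1619]
eef_rot: [180.0, -0.1, -86.1]
contact_force: [0.1, -4.8, 3.2]
gripper_width: 0.0139
```

Request:
carry_out(commands=[0,0,0,0,1,0,0,0,0,1,0,0,0,0,1,0,0,0,0,1])

```text
time_s: 48.35
tcp_pos: [0.5081, 0.182, 0.1619]
eef_rot: [-179.9, 0.1, -86.1]
contact_force: [0.1, 4.4, 1.8]
gripper_width: 0.014
```

Request:
carry_out(commands=[0,0,0,0,0,0,0,0,0,0,0,0,0,0,0,0,0,0,0,0,0,0,0.6,0,0,0,0,0.7,0,0,0,0,0.7,0,0,0,0,0.27,0,-0.4])

```text
time_s: 49.15
tcp_pos: [0.5087, 0.1821, 0.2554]
eef_rot: [-179.8, 0.1, -86.1]
contact_force: [0.3, 0.1, 0.1]
gripper_width: 0.048
```

```bash
python3 - <<'E'
from h import *
tabs()
E
```

```text
[0.5089 0.1823 0.256 ] 0.050996075683576274
ruby [ 0.531 -0.17   0.156] 0.0003 [185. 205.] [307. 210.]
emerald [0.507 0.183 0.157] 0.0004 [309. 164.] [206. 140.]
sapphire [0.502 0.237 0.157] 0.0009 [326. 158.] [194. 133.]
citrine [0.498 0.288 0.154] 0.003 [341. 154.] [185. 128.]
```

Request:
carry_out(commands=[0.07,-1,0,0,-0.4,0.07,-1,0,0,-0.4,0.07,-1,0,0,-0.4,0.07,-1,0,0,-0.4,0.07,-1,0,0,-0.4,0.07,-1,0,0,-0.4,0.07,-1,0,0,-0.4,0.07,-1,0,0,-0.4])

```text
time_s: 50.05
tcp_pos: [0.5293, -0.1398, 0.2509]
eef_rot: [179.9, 0.0, -86.1]
contact_force: [0.9, 1.1, 0.2]
gripper_width: 0.0612
```

Request:
carry_out(commands=[0.04,-0.8,0,0,-0.4,0,0,0,0,-0.4,0,0,0,0,-0.4,0,0,0,0,-0.4])

```text
time_s: 50.45
tcp_pos: [0.5313, -0.1696, 0.2516]
eef_rot: [179.9, 0.0, -86.1]
contact_force: [-0.7, -0.6, 0.5]
gripper_width: 0.0612
```

Request:
carry_out(commands=[0.01,0,-0.6,0,-0.4,0,0,-0.7,0,-0.4,0,0,-0.6,0,-0.4,0,0,-0.36,0,-0.4,0,0,0,0,-0.4,0,0,0,0,1,0,0,0,0,1,0,0,0,0,1])

```text
time_s: 51.25
tcp_pos: [0.5328, -0.17, 0.1632]
eef_rot: [-179.9, -0.0, -86.1]
contact_force: [0.3, 0.1, -0.1]
gripper_width: 0.0428
```

Request:
carry_out(commands=[0,0,0,0,1,0,0,0,0,1,0,0,0,0,1,0,0,0,0,1,0,0,0,0,1])

```text
time_s: 51.75
tcp_pos: [0.5319, -0.1703, 0.1623]
eef_rot: [180.0, -0.0, -86.1]
contact_force: [-1.4, 0.4, 1.9]
gripper_width: 0.0138
```

Request:
carry_out(commands=[-0.02,0.3,0,0,1,-0.034,0.5,0,0,1,-0.034,0.5,0,0,1,-0.034,0.5,0,0,1,-0.034,0.5,0,0,1,-0.034,0.5,0,0,1,-0.034,0.5,0,0,1,-0.034,0.5,0,0,1])

```text
time_s: 52.55
tcp_pos: [0.5217, -0.0173, 0.1622]
eef_rot: [-180.0, -0.0, -86.1]
contact_force: [1.0, -2.1, 0.1]
gripper_width: 0.0139
```

Request:
carry_out(commands=[-0.034,0.5,0,0,1,-0.034,0.5,0,0,1,-0.034,0.5,0,0,1,-0.034,0.5,0,0,1,-0.034,0.5,0,0,1,-0.034,0.5,0,0,1,-0.025,0.35,0,0,1,-0.02,0.3,0,0,1])

```text
time_s: 53.35
tcp_pos: [0.5117, 0.1286, 0.1623]
eef_rot: [180.0, -0.0, -86.1]
contact_force: [0.8, -3.2, 2.3]
gripper_width: 0.0135
```

Request:
carry_out(commands=[0,0,0,0,1,0,0,0,0,1,0,0,0,0,1,0,0,0,0,1])

```text
time_s: 53.75
tcp_pos: [0.5122, 0.1277, 0.1623]
eef_rot: [-180.0, 0.0, -86.1]
contact_force: [0.2, 1.9, 1.5]
gripper_width: 0.0136
```

Request:
carry_out(commands=[0,0,0,0,0,0,0,0,0,0,0,0,0,0,0,0,0,0,0,0,0,0,0.6,0,0,0,0,0.7,0,0,0,0,0.7,0,0,0,0,0.5,0,-0.4])

```text
time_s: 54.55
tcp_pos: [0.5122, 0.1278, 0.2641]
eef_rot: [-179.9, 0.0, -86.1]
contact_force: [0.6, 0.9, -0.1]
gripper_width: 0.0481
```

Request:
carry_out(commands=[-0.3,-0.7,0.3,0,-0.4,-0.3,-0.8,0.3,0,-0.4,-0.3,-0.8,0,0,-0.4,-0.3,-0.8,0,0,-0.4,0,-0.8,0,0,-0.4,0,-0.8,0,0,-0.4,0,0,0,0,-0.4,0,0,0,0,-0.4])

```text
time_s: 55.35
tcp_pos: [0.4636, -0.0608, 0.2861]
eef_rot: [180.0, 0.0, -86.2]
contact_force: [-0.6, 0.7, 0.7]
gripper_width: 0.0614
```

```bash
python3 - <<'E'
from h import *
tabs()
s,c=look("scene"); d=look("side")[1]
im=np.hstack([cv2.resize(c["bgr"][110:300,200:420],(400,345)),cv2.resize(d["bgr"][80:270,140:360],(400,345))]); cv2.imwrite("pics/end.png",im)
E
```

```text
[ 0.4638 -0.0603  0.2861] 0.061332546359650686
emerald [0.507 0.183 0.156] 0.0 [309. 164.] [206. 141.]
sapphire [0.502 0.237 0.156] 0.0005 [326. 159.] [194. 133.]
citrine [0.498 0.289 0.156] 0.0004 [341. 153.] [184. 126.]
```

View pics/end.png

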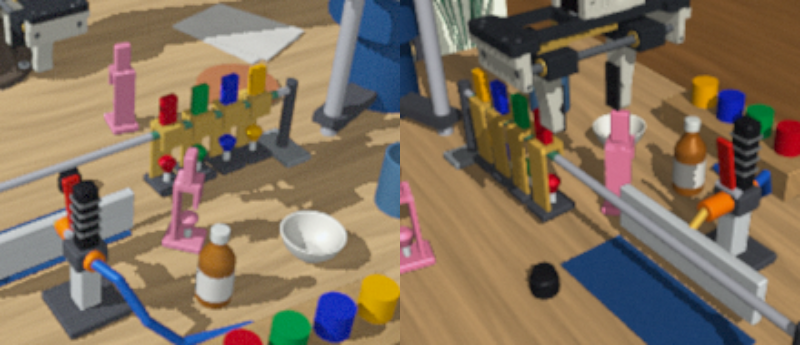

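```bash
python3 - <<'E'
from h import *
from plant import r, telemetry
s,c=look("scene")
for x,st in blobs(mask(c["bgr"],"ruby")):
    if 280<x[0]<305 and x[1]<190: print(x,plane(c,x,.156).round(3))
print(telemetry.get_state()["time_s"]); print(r.close_job())
E
```

```text
[292.02205882 170.22058824] [0.511 0.128 0.156]
55.6
the job is handed in; nothing more can be done
None
```

All four carriers (ruby, emerald, sapphire, citrine) are hanging at rest on the rail's green stretch, and the job was handed in at 55.6 s of the 210 s allowed. No verdict was reported.

- **Hanging:** I hung all four side by side over the tray, with their middles about 82 mm or less from its centre along the rail, where 100 mm is allowed. The two pink look-alikes were left alone.
- **Blasts:** I gave two separate full squeezes of about a second each, closing to 36.8 and 36.5 mm against the stated 37 mm. In the camera images the trigger was back at rest after each one.
- **Sliding:** I gripped each carrier by its tab and slid it along the bar at constant height, so none was lifted on or off the rail at the green stretch.

**Last checks:**
- **Positions:** The carriers are at about +100, +155, +209 and +262 mm along the rail, inside the green stretch (+70 to +300 mm).
- **Heights:** Tab heights are 156 mm, which is what hanging carriers should read. Ruby's tab was half hidden from the side camera, so I placed it from the scene camera using an assumed height; its position matched where it was released.
- **Disagreements:** Before the first hang the two cameras disagreed by about 4 mm on where the rail is, so I used the average, and every hook fitted. Citrine's tab read about 10 mm off while the fingers covered it, but read correctly once released.
- **Bystanders:** The bottle, bowl, loupe and pink look-alikes looked unmoved in the last picture; I did not measure them.

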